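# Clamp the printing roller in its V-blocks

### The arm

A 7-joint arm with a two-finger parallel gripper is mounted at the origin on the work surface. World frame = base frame: x ahead of the robot, y to its left, z up, the work surface at z = 0. Lengths are in m, angles in degrees, forces in N, time in s.
With the tool pointing down it reaches from about 0.425 to 0.875 m from the base axis. Payload 9.9 kg.
Tool frame: the origin (TCP) lies on the mounting face of the last link; the fingertips stand 173 mm ahead of it and the grasp point (between the pads) lies 155 mm ahead of it; z points along the fingers, y is the direction in which the jaws open and shut (so a half turn about z gives the same grasp; the last joint's range is limited). The gripper opens to 85 mm and grips with 20 to 120 N. Pads are 22 mm wide; open, the fingers measure 114 mm over their backs; the gripper's body (76 mm by 85 mm) begins 54 mm behind the grasp point. The pads swing forward as they close: fully open they stand 13 mm farther back than shut.
Start: joints at [68.251, 32.985, 1.427, 82.34, -0.859, 64.687, -3.237], TCP at [0.197, -0.646, 0.405] pointing down, gripper open.
Joint ranges: [-157.87, 157.87], [-19.46, 123.44], [-87.15, 90], [11.01, 140.99], [-62.26, 242.26], [9.8, 113.94], [-161.44, 161.44]. Speed limits (degrees/s): [127.2, 127.2, 172.46, 172.46, 180, 180, 180].

### API

Orientations are given as [roll, pitch, yaw] about the fixed x, y, z axes, in that order (R = Rz(yaw) Ry(pitch) Rx(roll)).
In Python, from workcell import sense, get_image, sign_off, find_in gives the robot as it stands. The module is installed in compiled form; this text tells all that it offers.
- The arm moves only by the shell command python3 -m jog 'ROWS' [OPENING] [FORCE]. ROWS is JSON, a list of rows, each a list of 4 numbers: the shift along the tool's x, y, z in m, then the turn about the tool's z in degrees. A call has 1 to 5 rows; each row is the pose to reach, as a shift and turn from the pose measured when the call began, along the tool's axes at that moment; what a row does not reach only later rows make up. A row lasts 1/8 s, in which the tool goes at most 62.5 mm and 10.7 degrees, less where a joint would pass 70% of its speed; a pose out of reach is approached as far as the arm can. A call with a gripper value outside its range is refused whole. OPENING is the closure, from -1 (fully open) to 1 (shut), set as the call begins (- or left out, the last holds). The fingers move at their own pace and stop on an object; FORCE is the grip in N (left out, the last holds). Time passes only in rows, so rows that repeat a pose let the fingers close. It gives the time, the measured TCP pose, the force and the opening at its end, in the units of the state.
- sense(): the state, without advancing time (a new reading comes with each control period).
- get_image(name): name is "scene" or "top" or "wrist"; returns a dict with "img" (480x640x3 uint8, red, green, blue), "fx", "fy", "cx", "cy" (pixels), "R" (3x3) and "t" (3): a world point X has camera coordinates R X + t. Camera axes: x right, y down, z forward; pixel columns grow to the right and rows downward; lengths in m; the calibration is good to about 2 mm. A picture is of the moment at which its call begins. There is no depth.
- sign_off(): hands the job in, once; it reports no verdict.
Trained networks look in a picture, given as the dict that the camera call returned (one of the last four; its "shot" number tells which), for a name from the list of things; names that differ only in an ending like _2 or _b are one class to them, and where a whole thing is asked for, a point or a joint stands for the part that bears it (a point fixed in the world has none). Each returns a list of dicts, best first, with "conf" (0 to 1); they miss things now and then, are a little off and sometimes report something else, mostly with a low value. They report only what shows in the picture. A call takes as long as a camera call. They do not tell look-alikes from the thing itself.
- find_in(target, picture): "xy" ([column, row] in pixels, amid what is visible of it).
The state is a dict: "t": time; "qpos": joint angles; "joint_vel": joint speeds; "joint_efforts": joint torques, N m; "position": TCP position; "tool_rot": TCP orientation; "contact_force": force on the tool from outside, world axes, zero at the start; "moment": the same for the moment, N m; "finger_gap": opening from 0.0 (shut) to 1.0 (fully open).
Only numpy, scipy, OpenCV 4.12 (cv2) and the standard library are available. Lean on these libraries where they do the work, as an engineer would, in place of code of your own. Each camera call takes 0.05 s, during which the arm holds its last target.

### The job

Draw the blue printing roller out along its rails until it is completely clear of the wooden hutch, and let go of it there so that it rests on the rails. Then take it again by its middle, lower it gently and level into the pair of V-blocks so that it settles into both and overhangs them about evenly at its two ends, let go, and only then swing the red clamp arm over and press it down firmly onto the roller. Do not let the roller fall on the desk, and leave the other things on the desk where they are.

Things in the scene. Friction and masses are not known exactly. Their poses are not given: they have to be found in the camera images.
- roller_center (a point): centre of the printing roller: smooth blue cylinder 40 mm in diameter, 150 mm long, 0.25 to 0.5 kg, white band near each end, brass end faces; loose. x runs along the cylinder (it may be rolled to any angle about it; both ends alike). At the start it lies on the rails with about 60 mm (54 to 66) sticking out of the hutch
- rack: fixed roller rack: wooden base 310 x 70 x 8 mm with two 8 mm steel rods 28 mm apart, on which the roller lies and slides lengthwise without rolling, its axis over the rack's centre line, 45 mm above the desk (the rods are narrower than the roller, so fingers pass beside them). Origin on the desk under the centre line; x along the rails into the hutch; z up. Rails run from x = -118 to +180 mm
- rack_mouth (a point): middle of the hutch's open mouth, on the rack at x = +60 mm, 45 mm above the desk; axes as the rack's. The wooden hutch (80 mm wide, roof top 84 mm above the desk, closed at its back) covers the rails 126 mm deep behind it. The roller is clear when its centre is over 75 mm out of the mouth (rack x below -15 mm); it meets a low stop at the rails' end at rack x = -43 mm
- fixture: fixed clamping fixture: grey base plate (x -75 to +95, y -80 to +80 mm, 12 mm thick) with two steel V-blocks. Origin on the desk under the middle of the V; y along the V (axis of the seated roller), z up. V-blocks at y = -50 and +50 mm, each 24 mm long (y), 64 mm wide, top 53 mm and bottom of the 90 degree V 30 mm above the desk; between them 76 mm are free for fingers
- v_seat (a point): point on the fixture, where the roller's centre lies when it is properly seated: x = 0, y = 0, 58 mm above the desk (the axes are the fixture's)
- clamp (a joint): angle of the red clamp arm, rad. 0 to 0.25 at the start: open, within 10 degrees of upright (upright at 0.18; smaller: leaning away from the roller). Grows as the arm swings to the fixture's -x side and down; 1.75 with the arm level, its pad on a seated roller; stop at 1.80. Friction (0.12 N m) holds the arm where it is left; 2 N at its tip moves it
- clamp_hinge (a point): on the arm's hinge axis, mid-width of the arm: fixture x = +64, y = +50 mm, 90 mm above the desk; axes as the fixture's; the hinge axis is y. The arm is a straight bar 14 mm wide, 12 mm thick, centred on the hinge axis, reaching 106 mm from it, its last 30 mm a black handle; pad on the roller's side 64 mm from the hinge. Post plates beside the hinge reach 98 mm above the desk
- clamp_tip (a point): on the clamp arm's centre line inside the black handle, 100 mm from the hinge axis
- roller: the printing roller itself; same place and axes as its centre
- eraser: white eraser, 55 x 24 x 15 mm, lying on the desk; origin at the centre of its underside; bystander
- ink_jar: amber glass ink jar with black cap, 52 mm across, 60 mm tall; origin at the centre of its underside; bystander
- pen_cup: blue ceramic cup, 72 mm across, 95 mm tall; origin at the centre of its underside; bystander
- tape_roll: cardboard-coloured ring, 90 mm across, 20 mm tall, lying flat; origin at the centre of its underside; bystander
- weight: brass paperweight, 56 mm across, 50 mm tall; origin at the centre of its underside; bystander
- brush: brush lying on the desk, about 200 mm long; origin on its underside; bystander
Mind the look-alikes: they are no part of the job. Of the things like the roller, leave any that is black; of the rest the larger one is meant.

How it is judged (in metres and radians):
On the way, in this order (a step that is already met when the one before it is completed fails the run):
1. the roller rests on the rails, clear of the hutch and let go (x of roller_center in the frame of rack between -0.07 and -0.013 m and y of roller_center in the frame of rack between -0.008 and 0.008 m and height (world z) of roller_center below 0.05 m and contact force between the fingers and roller below 0.1 N and linear speed of roller below 0.02 m/s), for 0.2 s.
2. the roller is lifted off the rails, held near its middle (grasp point within 40 mm of its centre) (height (world z) of roller_center above 0.075 m and distance between the grasp point and roller_center below 0.04 m and contact force between the fingers and roller above 1 N), for 0.1 s.
3. the roller is seated in both V-blocks and let go, with the clamp arm still up (joint below 1.2) (x of roller_center in the frame of fixture between -0.003 and 0.003 m and y of roller_center in the frame of fixture between -0.012 and 0.012 m and z of roller_center in the frame of fixture between 0.0553 and 0.0608 m and angle between the x axis of roller_center and the y axis of fixture, either way round below 0.05 rad and contact force between the fingers and roller below 0.1 N and linear speed of roller below 0.02 m/s and value of joint clamp below 1.2 rad), for 0.2 s.
At the end, for the whole second after the job is handed in: The roller lies seated in both V-blocks: its centre within 3 mm sideways and in height from 3 mm below to 2.5 mm above the seat, within 12 mm of the middle lengthwise, axis within 0.05 rad of the V; the clamp arm is down on it (joint above 1.715); nothing moves (x of roller_center in the frame of fixture between -0.003 and 0.003 m and y of roller_center in the frame of fixture between -0.012 and 0.012 m and z of roller_center in the frame of fixture between 0.0553 and 0.0608 m and angle between the x axis of roller_center and the y axis of fixture, either way round below 0.05 rad and value of joint clamp above 1.715 rad and linear speed of roller below 0.02 m/s); the robot touches nothing.
It fails at once if the roller is dropped or slammed into the V-blocks (faster than 0.4 m/s within 12 mm of its seat's height) (horizontal distance between roller_center and v_seat below 0.06 m and z of roller_center in the frame of fixture below 0.0703 m and linear speed of roller above 0.4 m/s).
It fails at once if the roller is lowered into the V-blocks more than 0.25 rad out of level (horizontal distance between roller_center and v_seat below 0.06 m and z of roller_center in the frame of fixture below 0.0703 m and angle between roller_center's own x axis and vertical below 1.32 rad).
It fails at once if the roller falls on the desk (height (world z) of roller_center below 0.036 m).
It fails at once if another thing on the desk is moved by more than 30 mm (distance of any of eraser, ink_jar, pen_cup, tape_roll, weight, brush from where it was at the start of the episode above 0.03 m).
It also fails if it takes over 67 s, if anything falls off the work surface, if the arm or the gripper's body presses on something with over 40 N, if the wrist force passes 120 N, or if a joint passes its speed limit or range.

## Working session

There is one attempt and no reset: what is moved stays moved. The work goes in short steps, Python scripts to look and compute and a shell command to move; the robot and the scene stay as the last step left them, time stands still between calls to the robot, and variables do not carry over. Pictures are saved under pics/ and viewed, and the job is handed in when it is done.

```bash
mkdir -p pics
python3 - <<'E'
from workcell import *
import cv2,json
print(sense())
for n in ("scene","top","wrist"):
    p=get_image(n); cv2.imwrite(f"pics/{n}0.png",p["img"][:,:,::-1])
    print(n,p["fx"],p["cx"],p["cy"],p["R"],p["t"])
    for k in ("roller","rack","fixture","clamp","clamp_hinge","clamp_tip","eraser","ink_jar","pen_cup","tape_roll","weight","brush"):
        try: print(k,[(round(d["conf"],2),[round(float(v)) for v in d["xy"]]) for d in find_in(k,p)])
        except Exception as e: print(k,e)
E
```

```text
{'t': 0.0, 'qpos': array([68.24894342, 33.03329458,  1.42459302, 82.38588599, -0.85770575,
       64.68830334, -3.23696253]), 'joint_vel': array([-0.01877078, -0.08143635, -0.01095298,  0.00254126,  0.04012489,
       -0.04801367, -0.0420719 ]), 'joint_efforts': array([-5.04856598e-05, -7.65753794e+01,  2.25011766e+00, -2.85962838e+01,
        1.52389705e-02,  1.28355419e-02,  5.04313924e-07]), 'position': array([ 0.19674048, -0.64551672,  0.40383882]), 'tool_rot': array([-1.79903366e+02,  7.25960204e-03,  1.69516735e+01]), 'contact_force': array([-0.07835978,  0.2676817 , -0.15507801]), 'moment': array([-0.03758039,  0.03582586,  0.00904655]), 'finger_gap': 0.9987997734669164}
scene 501.06686548343407 317.06137229640245 245.382612736893 [[ 0.58611054  0.81015236  0.01129582]
 [ 0.68446339 -0.48762334 -0.54197172]
 [-0.43357156  0.32538691 -0.8403208 ]] [-0.31911182 -0.31551545  1.46666045]
roller [(0.76, [412, 194]), (0.66, [450, 234]), (0.63, [384, 230])]
rack [(0.73, [399, 256])]
fixture [(0.83, [244, 326]), (0.53, [118, 311])]
clamp [(0.56, [269, 299])]
clamp_hinge [(0.8, [244, 3
[... 637 characters left out ...]
, (0.46, [149, 234]), (0.17, [242, 227])]
fixture [(0.59, [392, 237])]
clamp [(0.65, [376, 213])]
clamp_hinge [(0.92, [391, 236])]
clamp_tip [(0.61, [379, 216])]
eraser [(0.43, [320, 231]), (0.16, [248, 214])]
ink_jar [(0.59, [392, 235])]
pen_cup [(0.78, [479, 292])]
tape_roll []
weight [(0.72, [152, 233])]
brush [(0.89, [461, 215]), (0.4, [388, 241])]
wrist 425.7972851762974 316.1090993166525 244.0105275929896 [[ 0.29254117 -0.95625236  0.00104032]
 [-0.90734778 -0.27723626  0.31600642]
 [-0.30189347 -0.09338882 -0.94875648]] [-0.67523016 -0.04105592  0.38075122]
roller []
rack []
fixture []
clamp []
clamp_hinge []
clamp_tip []
eraser []
ink_jar []
pen_cup []
tape_roll []
weight []
brush []
```

View pics/scene0.png

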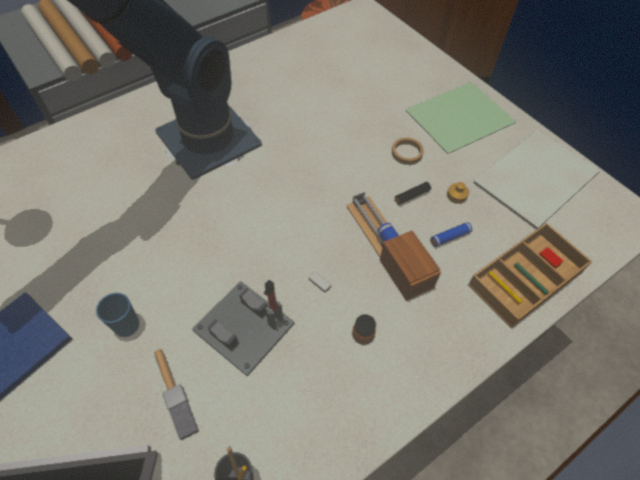

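View pics/top0.png

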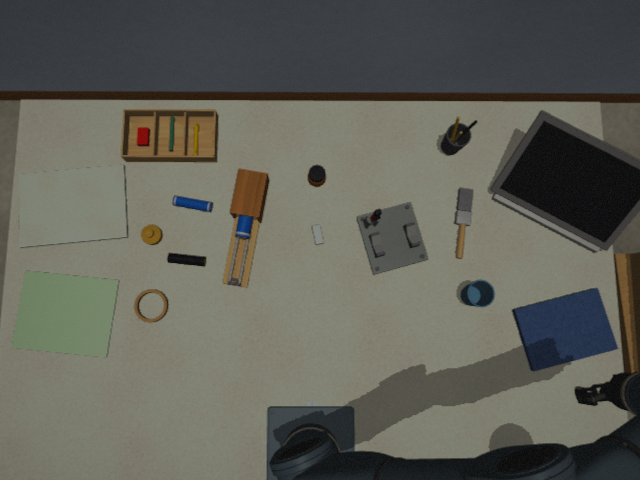

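Run:
```python
import cv2
a=cv2.imread("pics/top0.png")
cv2.imwrite("pics/top0a.png",cv2.resize(a[150:310,130:330],None,fx=4,fy=4,interpolation=cv2.INTER_CUBIC)[:600])
cv2.imwrite("pics/top0b.png",cv2.resize(a[160:310,320:500],None,fx=4,fy=4,interpolation=cv2.INTER_CUBIC))
a=cv2.imread("pics/scene0.png")
cv2.imwrite("pics/scene0a.png",cv2.resize(a[150:300,320:500],None,fx=4,fy=4,interpolation=cv2.INTER_CUBIC))
cv2.imwrite("pics/scene0b.png",cv2.resize(a[250:400,160:340],None,fx=4,fy=4,interpolation=cv2.INTER_CUBIC))
```

```text
(no output)
```

View pics/top0a.png

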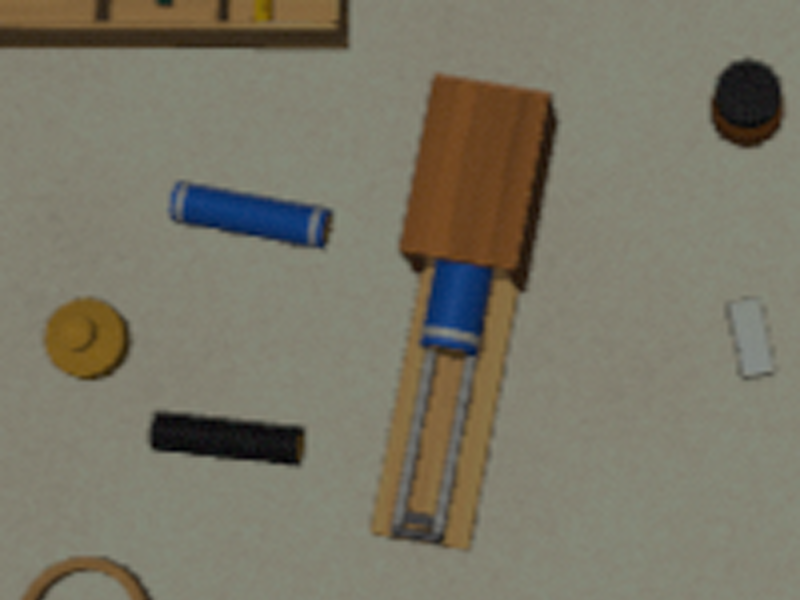

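View pics/top0b.png

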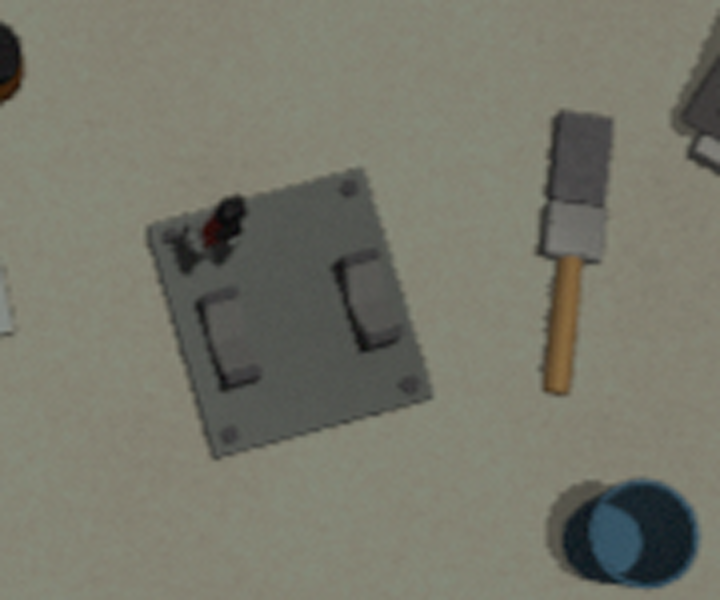

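View pics/scene0a.png

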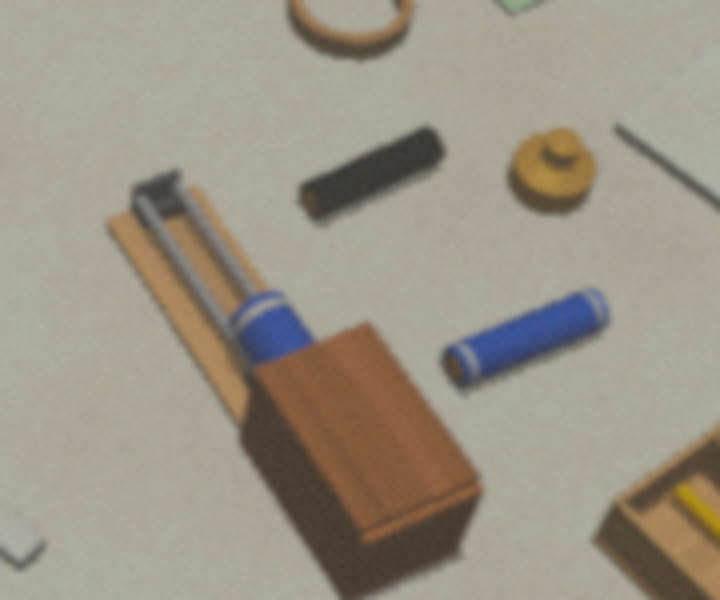

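View pics/scene0b.png

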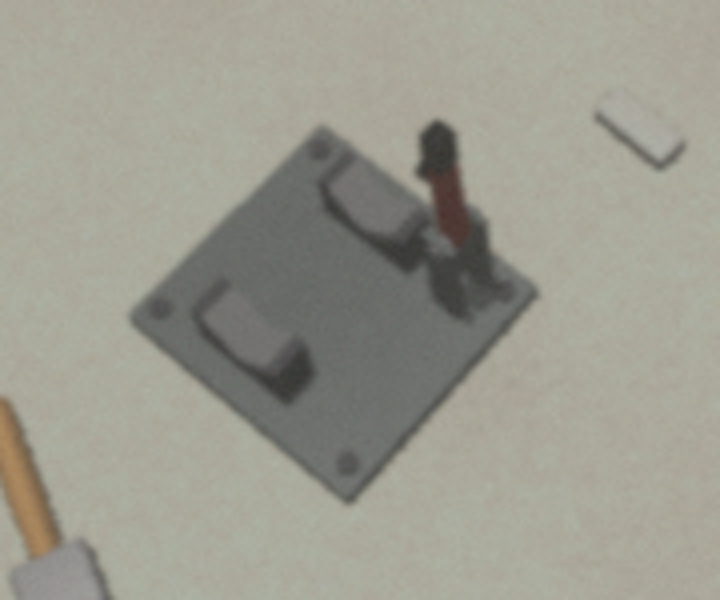

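```bash
cat > h.py <<'E'
import numpy as np
from scipy.optimize import least_squares
K={"scene":(501.067,317.061,245.383,np.array([[ 0.58611054,0.81015236,0.01129582],[0.68446339,-0.48762334,-0.54197172],[-0.43357156,0.32538691,-0.8403208]]),np.array([-0.31911182,-0.31551545,1.46666045])),
"top":(548.813,312.9956,234.724,np.array([[0.00119707,-0.99997773,0.00656492],[-0.98683494,-0.00224301,-0.16171509],[0.16172622,-0.00628491,-0.98681565]]),np.array([-0.00480762,0.5728641,1.44859852]))}
def proj(c,X):
    f,cx,cy,R,t=K[c]; Y=np.asarray(X)@R.T+t
    return np.stack([cx+f*Y[...,0]/Y[...,2],cy+f*Y[...,1]/Y[...,2]],-1)
def ray(c,uv,z):
    f,cx,cy,R,t=K[c]; d=R.T@np.array([(uv[0]-cx)/f,(uv[1]-cy)/f,1]); o=-R.T@t
    return o+d*(z-o[2])/d[2]
def T(p,X):
    X=np.asarray(X,float); c,s=np.cos(p[2]),np.sin(p[2])
    return np.stack([p[0]+c*X[...,0]-s*X[...,1],p[1]+s*X[...,0]+c*X[...,1],X[...,2]],-1)
def fit(obs,p0):
    def r(p): return np.concatenate([proj(c,T(p,X))-np.array(uv) for c,X,uv in obs])
    s=least_squares(r,p0,loss='soft_l1'); 
    for (c,X,uv) in obs: print(c,X,np.round(proj(c,T(s.x,X))-np.array(uv),1))
    return s.x
def off(o,l): return lambda u,v:(o[0]+u/4,o[1]+v/4)
E
python3 - <<'E'
from h import *
ta=off((130,150),4);tb=off((320,160),4);sa=off((320,150),4);sb=off((160,250),4)
z=.012
F=fit([("top",[.095,.08,z],tb(148,227)),("top",[.095,-.08,z],tb(363,168)),("top",[-.075,-.08,z],tb(432,398)),("top",[-.075,.08,z],tb(216,458)),
("scene",[.095,.08,z],sb(540,292)),("scene",[.095,-.08,z],sb(350,498)),("scene",[-.075,-.08,z],sb(132,318)),("scene",[-.075,.08,z],sb(325,127))],[.6,-.15,.2])
print("F",F,np.degrees(F[2]))
z=.084
R=fit([("top",[.06,.04,z],ta(403,253)),("top",[.06,-.04,z],ta(524,273)),("top",[.186,.04,z],ta(434,75)),("top",[.186,-.04,z],ta(553,95)),
("top",[-.124,.035,.008],ta(373,533)),("top",[-.124,-.035,.008],ta(468,548)),
("scene",[.06,.04,z],sa(368,323)),("scene",[.06,-.04,z],sa(255,370)),("scene",[.186,.04,z],sa(482,488)),("scene",[.186,-.04,z],sa(362,540)),
("scene",[-.124,-.035,.008],sa(108,220)),("scene",[-.124,.035,.008],sa(200,185))],[.55,.12,-.2])
print("R",R,np.degrees(R[2]))
# roller front end: top of front rim, z=.065
for nm,c,uv in (("top","top",ta(450,348)),("scene","scene",sa(258,300))):
    for zz in (.06,.065):
        w=ray(c,uv,zz); d=w[:2]-R[:2]; cs,sn=np.cos(R[2]),np.sin(R[2]); print(nm,zz,cs*d[0]+sn*d[1],-sn*d[0]+cs*d[1])
for nm,X in (("hinge",[.064,.05,.09]),): print(T(F,X))
for nm,X in (("vseat",[0,0,.058]),):print(T(F,X))
for a in (0,.1,.18,.25):
    X=[.064+.1*np.sin(.18-a),.05,.09+.1*np.cos(.18-a)]; print(a,proj("top",T(F,X)),proj("scene",T(F,X)))
for x in (.005,-.02,0): print(T(R,[x,0,.045]))
E
```

```text
top [0.095, 0.08, 0.012] [-0.6 -1.2]
top [0.095, -0.08, 0.012] [ 0.2 -1.1]
top [-0.075, -0.08, 0.012] [ 0.8 -0.8]
top [-0.075, 0.08, 0.012] [-0.5 -0.6]
scene [0.095, 0.08, 0.012] [ 0.2 -1.7]
scene [0.095, -0.08, 0.012] [-0.4  0.4]
scene [-0.075, -0.08, 0.012] [-1.3 -1.1]
scene [-0.075, 0.08, 0.012] [-0.5 -1.7]
F [ 0.56306805 -0.22819258  0.26886852] 15.405031276629984
top [0.06, 0.04, 0.084] [-0.3 -1.2]
top [0.06, -0.04, 0.084] [-1.1 -0.9]
top [0.186, 0.04, 0.084] [ 1.4 -1.6]
top [0.186, -0.04, 0.084] [ 0.7 -1.4]
top [-0.124, 0.035, 0.008] [-0.7 -0.9]
top [-0.124, -0.035, 0.008] [ 0.5 -0.1]
scene [0.06, 0.04, 0.084] [-0.4 -1. ]
scene [0.06, -0.04, 0.084] [-1.3 -0.8]
scene [0.186, 0.04, 0.084] [ 0.3 -0.7]
scene [0.186, -0.04, 0.084] [ 0.  -0.4]
scene [-0.124, -0.035, 0.008] [-0.7 -0.7]
scene [-0.124, 0.035, 0.008] [-0.6 -0.8]
R [ 0.56155806  0.18824288 -0.17908513] -10.260822357671165
top 0.06 0.002781700380308983 -0.0014699712158621316
top 0.065 0.002107825269014931 -0.0022199850570354977
scene 0.06 0.0068240406517973695 -0.0005927575511774678
scene 0.065 0.009623719830889655 -0.0029120451784331028
[ 0.61148663 -0.16298796  0.09      ]
[ 0.56306805 -0.22819258  0.058     ]
0 [375.46279039 203.48668968] [278.03448494 291.14764627]
0.1 [376.65076963 207.1383342 ] [274.20063646 288.01899943]
0.18 [377.57630491 210.15379146] [271.14603475 285.68092855]
0.25 [378.36179167 212.84120462] [268.50324833 283.77056759]
[0.5664781  0.18735224 0.045     ]
[0.54187792 0.19180547 0.045     ]
[0.56155806 0.18824288 0.045     ]
```

```bash
cat > go.py <<'E'
import sys,numpy as np
from scipy.spatial.transform import Rotation as Ro
from workcell import sense
def go(x,y,z,yaw):
    s=sense(); R=Ro.from_euler("xyz",s["tool_rot"],degrees=True).as_matrix()
    d=R.T@(np.array([x,y,z])-s["position"]); t=-((yaw-s["tool_rot"][2]+180)%360-180)
    print("t %.2f pos %s rot %s F %s gap %.3f q7 %.0f"%(s["t"],s["position"].round(4),s["tool_rot"].round(2),s["contact_force"].round(1),s["finger_gap"],s["qpos"][6]))
    print("shift",d.round(4),"turn",round(t,1),"half-turn alt")
if __name__=="__main__": go(*map(float,sys.argv[1:5]))
E
python3 go.py .5 -.3 .4 68; python3 go.py .6 .15 .36 169.7
```

```text
t 1.95 pos [ 0.1968 -0.6457  0.4047] rot [-179.99   -0.     16.95] F [ 0.1  0.7 -0.6] gap 0.996 q7 -3
shift [ 0.3908 -0.2423  0.0047] turn -51.1 half-turn alt
t 1.95 pos [ 0.1968 -0.6457  0.4047] rot [-179.99   -0.     16.95] F [ 0.1  0.7 -0.6] gap 0.996 q7 -3
shift [ 0.6176 -0.6436  0.0447] turn -152.8 half-turn alt
```

```bash
python3 -m jog '[[0.05,-0.03,0,-10],[0.1,-0.06,0,-20],[0.15,-0.09,0,-30],[0.2,-0.12,0,-40],[0.25,-0.155,0,-50]]' -1; python3 go.py .6 .15 .36 169.7
```

```text
t: 2.58
position: [0.3918, -0.4232, 0.4049]
tool_rot: [180.0, 0.0, 67.3]
contact_force: [1.0, -1.1, 0.7]
finger_gap: 1.0
t 2.58 pos [ 0.3918 -0.4232  0.4049] rot [1.7996e+02 2.0000e-02 6.7260e+01] F [ 1.  -1.1  0.7] gap 1.000 q7 13
shift [ 0.6091 -0.0296  0.0447] turn -102.4 half-turn alt
```

```bash
python3 -m jog '[[0.06,-0.01,0,-10],[0.12,-0.02,0,-20],[0.18,-0.025,0,-30],[0.24,-0.03,0,-40],[0.3,-0.03,0,-51]]' -1; python3 go.py .6 .15 .36 169.7
```

```text
t: 3.2
position: [0.4803, -0.1332, 0.4052]
tool_rot: [180.0, 0.1, 118.3]
contact_force: [1.1, -0.9, -0.6]
finger_gap: 0.999
t 3.20 pos [ 0.4803 -0.1332  0.4052] rot [1.7997e+02 1.1000e-01 1.1831e+02] F [ 1.1 -0.9 -0.6] gap 0.999 q7 25
shift [0.1926 0.2397 0.045 ] turn -51.4 half-turn alt
```

Run:
```python
from workcell import *
import cv2
p=get_image("wrist"); cv2.imwrite("pics/w1.png",p["img"][:,:,::-1])
```

```text
(no output)
```

View pics/w1.png

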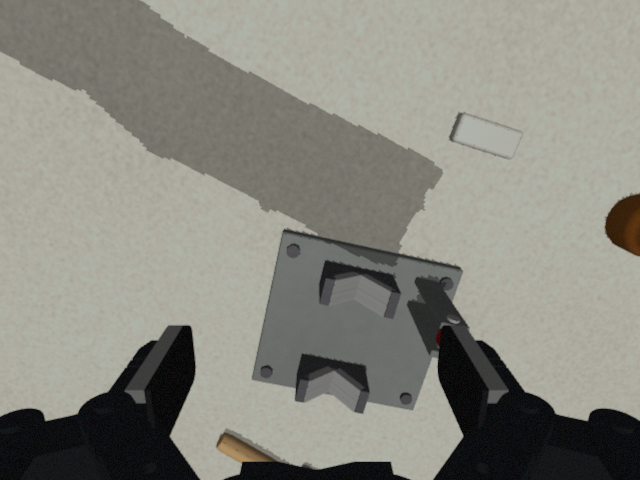

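```bash
cat >> h.py <<'E'
def addw(name,p): K[name]=(p["fx"],p["cx"],p["cy"],np.array(p["R"]),np.array(p["t"]))
E
python3 - <<'E'
from workcell import *
from h import *
addw("w",get_image("wrist"))
z=.012
F=fit([("w",[.095,.08,z],(462,267)),("w",[-.075,.08,z],(284,230)),("w",[-.075,-.08,z],(252,380)),("w",[.095,-.08,z],(412,409))],[.56,-.22,.26])
print(F,np.degrees(F[2]))
print(T(F,[0,0,.058]))
for Y in (-.062,-.038,.038,.062): print(Y,proj("w",T(F,[0,Y,.030])))
E
```

```text
w [0.095, 0.08, 0.012] [1.1 1.1]
w [-0.075, 0.08, 0.012] [-2.5  0.2]
w [-0.075, -0.08, 0.012] [-0.7 -0.8]
w [0.095, -0.08, 0.012] [ 1.5 -0.3]
[ 0.56722086 -0.21687728  0.29673764] 17.001814355219587
[ 0.56722086 -0.21687728  0.058     ]
-0.062 [328.50050631 389.16491754]
-0.038 [334.16939546 368.35567873]
0.038 [353.56761381 297.14910773]
0.062 [360.19678745 272.81487689]
```

```bash
python3 -m jog '[[0.04,0.05,0.01,-10],[0.08,0.1,0.02,-20],[0.12,0.15,0.03,-30],[0.16,0.2,0.04,-40],[0.193,0.24,0.045,-51.4]]' -1
python3 - <<'E'
from workcell import *
import cv2,pickle
p=get_image("wrist"); cv2.imwrite("pics/w2.png",p["img"][:,:,::-1]); pickle.dump(p,open("w2.pkl","wb"))
E
```

```text
t: 3.92
position: [0.5985, 0.1524, 0.3618]
tool_rot: [179.9, 0.2, 169.8]
contact_force: [1.1, -1.4, -0.1]
finger_gap: 0.999
```

View pics/w2.png

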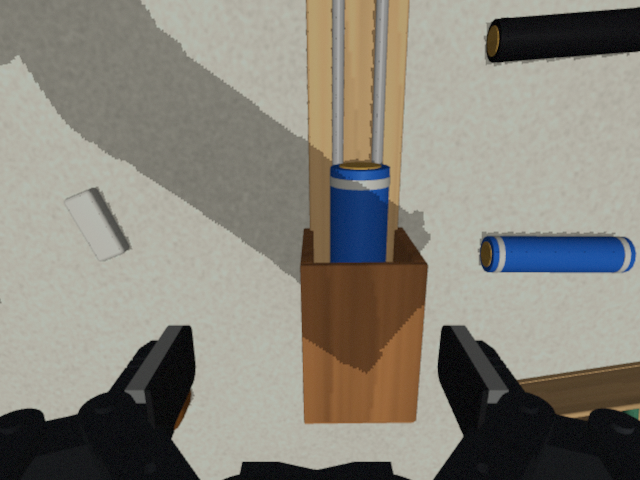

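```bash
python3 go.py .6 .15 .36 169.7
python3 - <<'E'
import pickle
from h import *
addw("w",pickle.load(open("w2.pkl","rb")))
z=.084
R=fit([("w",[.06,-.04,z],(302,264)),("w",[.06,.04,z],(427,264)),("w",[.186,-.04,z],(304,422)),("w",[.186,.04,z],(416,421))],[.56,.188,-.18])
print(R,np.degrees(R[2]))
cs,sn=np.cos(R[2]),np.sin(R[2])
for uv,zz in (((331,178),.045),((390,178),.045),((360,167),.065),((331,262),.045),((387,262),.045)):
    w=ray("w",uv,zz); d=w[:2]-R[:2]; print(uv,w,cs*d[0]+sn*d[1],-sn*d[0]+cs*d[1])
print(T(R,[.03,0,.045]),T([.56155806,0.18824288,-0.17908513],[.03,0,.045]))
E
```

```text
t 3.98 pos [0.5991 0.161  0.3613] rot [1.7945e+02 1.6000e-01 1.7074e+02] F [1.2 7.1 1.3] gap 1.001 q7 37
shift [-0.0027 -0.0107  0.0012] turn 1.0 half-turn alt
w [0.06, -0.04, 0.084] [-1.4 -0.7]
w [0.06, 0.04, 0.084] [ 2.1 -1.7]
w [0.186, -0.04, 0.084] [0.1 5.4]
w [0.186, 0.04, 0.084] [-0.2  5.6]
[ 0.56014811  0.19070051 -0.1691798 ] -9.693288431018118
(331, 178) [0.57013958 0.16882309 0.045     ] 0.01353240987284066 -0.019882772267838345
(390, 178) [0.57718142 0.20803275 0.045     ] 0.01387183126077138 0.01995276203998973
(360, 167) [0.5630657  0.18764642 0.065     ] 0.0033901640569661915 -0.0025192349273324816
(331, 262) [0.62997046 0.15876806 0.045     ] 0.07420210115386312 -0.019720286782226204
(387, 262) [0.63710676 0.19847746 0.045     ] 0.07455048887545364 0.020623747299674783
[0.58971981 0.18564929 0.045     ] [0.59107827 0.182899   0.045     ]
```

```bash
python3 -m jog '[[-0.003,-0.011,0.001,1],[-0.003,-0.011,0.001,1],[-0.003,-0.011,0.001,1],[-0.003,-0.011,0.001,1]]' -1
python3 - <<'E'
from workcell import *
import cv2,pickle
print(sense()["joint_vel"].round(2))
p=get_image("wrist"); cv2.imwrite("pics/w3.png",p["img"][:,:,::-1]); pickle.dump(p,open("w3.pkl","wb"))
cv2.imwrite("pics/w3a.png",cv2.resize(p["img"][120:440,270:450,::-1],None,fx=1.8,fy=1.8,interpolation=cv2.INTER_CUBIC))
E
```

```text
t: 4.47
position: [0.6003, 0.1486, 0.3606]
tool_rot: [179.5, 0.2, 169.6]
contact_force: [0.4, 0.1, 0.0]
finger_gap: 0.998
[-0.3   0.03 -0.15 -0.07  0.09 -0.04  0.06]
```

View pics/w3.png

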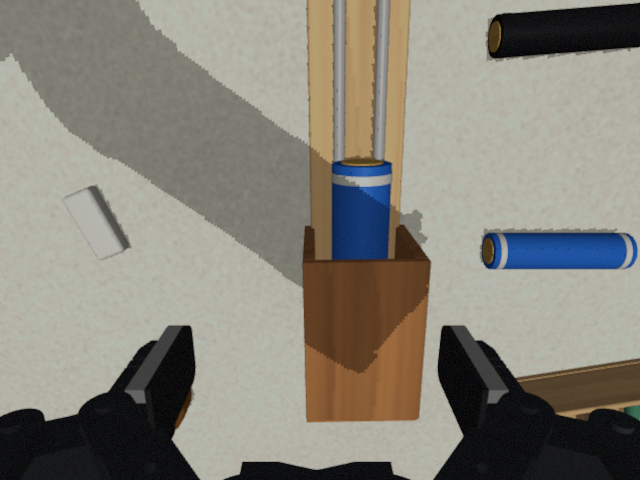

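View pics/w3a.png

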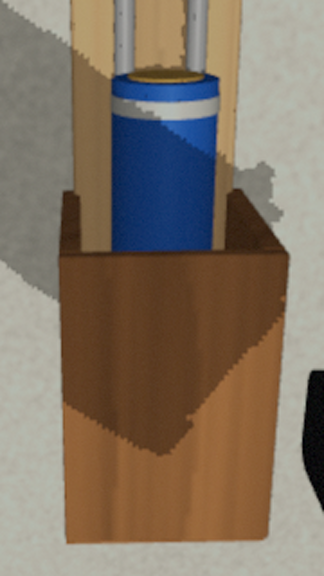

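Run:
```python
import pickle
from h import *
addw("w",pickle.load(open("w3.pkl","rb")))
def mid(a,b,z):
    a=ray("w",a,z);b=ray("w",b,z); print(((a+b)/2).round(4),"width",np.linalg.norm(a-b).round(4)); return (a+b)/2
m1=mid((332.5,175),(391.5,175),.045); m2=mid((332.5,255),(389.5,255),.045)
mid((303,261),(430,261),.084)
m3=mid((308,0),(410,0),.008); m4=mid((333.5,10),(389,10),.04)
mid((341-7,150),(379+5,150),.04)
for a,b in((m1,m2),(m3,m2),(m4,m2)): d=b-a; print("yaw",np.degrees(np.arctan2(d[1],d[0])))
for R in ([.56155806,0.18824288,-0.17908513],):
  for x in(0,.03,.06,-.1): print(x,T(R,[x,0,.045]).round(4),proj("w",T(R,[x,0,.045])),proj("w",T(R,[x,0,.084])))
```

```text
[0.5739 0.1881 0.045 ] width 0.0397
[0.6304 0.1792 0.045 ] width 0.0407
[0.6201 0.1799 0.084 ] width 0.0788
[0.464  0.2063 0.008 ] width 0.0685
[0.4753 0.2027 0.04  ] width 0.0338
[0.5578 0.189  0.04  ] width 0.0336
yaw -9.0498466603609
yaw -9.281535743775006
yaw -8.62823659580131
0 [0.5616 0.1882 0.045 ] [359.46331009 156.64707865] [366.52833764 164.97645059]
0.03 [0.5911 0.1829 0.045 ] [358.07385728 201.04347616] [364.67275343 215.5099115 ]
0.06 [0.6206 0.1776 0.045 ] [356.77230934 242.63109907] [362.95100124 262.39870058]
-0.1 [0.4632 0.2061 0.045 ] [364.85853329 -15.7434278 ] [373.91035119 -36.05926132]
```

```bash
python3 go.py .591 .1842 .202 170.3
```

```text
t 4.53 pos [0.6003 0.1488 0.3606] rot [179.46   0.19 169.66] F [0.5 0.5 0.8] gap 1.003 q7 37
shift [0.016  0.0316 0.1589] turn -0.6 half-turn alt
```

```bash
python3 -m jog '[[0.008,0.016,0.03,-0.6],[0.016,0.032,0.06,-0.6],[0.016,0.032,0.09,-0.6],[0.016,0.032,0.11,-0.6],[0.016,0.032,0.12,-0.6]]' -1; python3 go.py .591 .1842 .202 170.3;python3 - <<'E'
from workcell import *
import cv2
p=get_image("wrist"); cv2.imwrite("pics/w4.png",p["img"][:,:,::-1])
E
```

```text
t: 5.15
position: [0.5909, 0.1837, 0.2401]
tool_rot: [179.5, 0.2, 170.2]
contact_force: [-1.0, 0.5, 0.5]
finger_gap: 1.002
t 5.15 pos [0.5909 0.1837 0.2401] rot [1.7950e+02 1.6000e-01 1.7022e+02] F [-1.   0.5  0.5] gap 1.002 q7 28
shift [0.0001 0.0002 0.0381] turn -0.1 half-turn alt
```

View pics/w4.png

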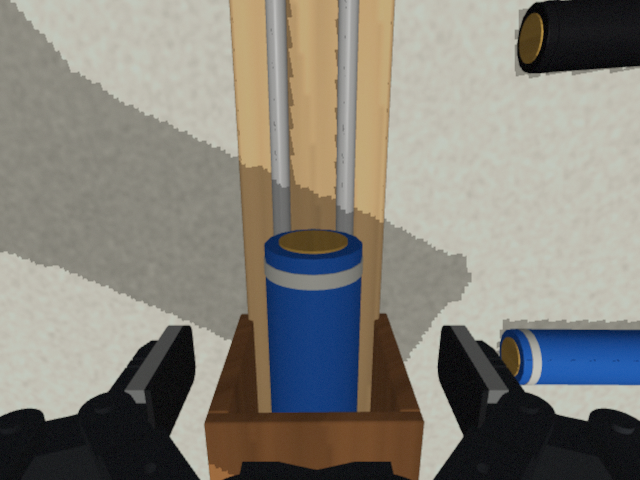

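```bash
python3 -m jog '[[0,0,0.015,0],[0,0,0.03,0],[0,0,0.038,0],[0,0,0.038,0]]' -1; python3 -m jog '[[0,0,0,0],[0,0,0,0],[0,0,0,0],[0,0,0,0],[0,0,0,0]]' 1 25; python3 go.py .591 .1842 .202 170.3;python3 - <<'E'
from workcell import *
import cv2
p=get_image("wrist"); cv2.imwrite("pics/w5.png",p["img"][:,:,::-1])
E
```

```text
t: 5.7
position: [0.5908, 0.184, 0.2007]
tool_rot: [179.5, 0.1, 170.2]
contact_force: [0.3, -0.4, 0.0]
finger_gap: 0.999
t: 6.32
position: [0.5908, 0.1833, 0.2011]
tool_rot: [179.6, 0.1, 170.2]
contact_force: [-2.0, -3.4, 5.4]
finger_gap: 0.461
t 6.33 pos [0.5908 0.1833 0.2011] rot [1.7961e+02 9.0000e-02 1.7021e+02] F [-2.  -3.4  5.4] gap 0.461 q7 26
shift [-0.0001  0.0009 -0.0009] turn -0.1 half-turn alt
```

View pics/w5.png

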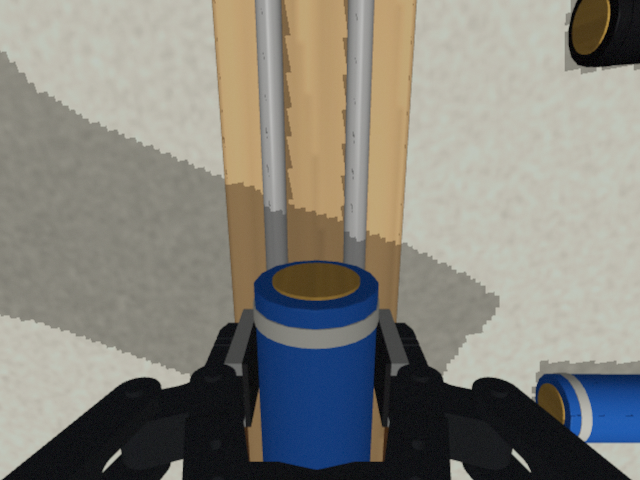

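```bash
python3 -m jog '[[0.005,0,0,0],[0.015,0,0,0],[0.03,0,0,0],[0.045,0,0,0],[0.055,0,0,0]]'
python3 - <<'E'
from workcell import *
import cv2
p=get_image("wrist"); cv2.imwrite("pics/w6.png",p["img"][:,:,::-1])
E
```

```text
t: 7.0
position: [0.5353, 0.1929, 0.2012]
tool_rot: [179.6, 0.1, 170.3]
contact_force: [3.1, -1.9, 3.0]
finger_gap: 0.458
```

View pics/w6.png

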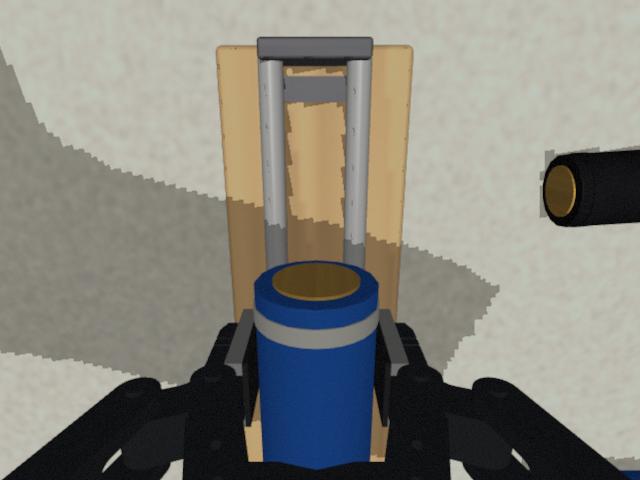

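```bash
python3 -m jog '[[0.012,0,0,0],[0.027,0,0,0],[0.042,0,0,0],[0.05,0,0,0],[0.052,0,0,0]]' ; python3 -m jog '[[0,0,0,0],[0,0,0,0],[0,0,0,0],[0,0,0,0]]' -1
python3 - <<'E'
from workcell import *
import cv2,pickle
for c in("wrist","top","scene"):
  p=get_image(c); cv2.imwrite(f"pics/{c}7.png",p["img"][:,:,::-1])
  if c=="wrist":pickle.dump(p,open("w7.pkl","wb"))
  elif c=="top": cv2.imwrite("pics/top7a.png",cv2.resize(p["img"][150:300,130:330,::-1],None,fx=4,fy=4,interpolation=cv2.INTER_CUBIC))
  else: cv2.imwrite("pics/scene7a.png",cv2.resize(p["img"][150:300,320:500,::-1],None,fx=4,fy=4,interpolation=cv2.INTER_CUBIC))
E
```

```text
t: 7.68
position: [0.4826, 0.202, 0.2011]
tool_rot: [179.7, 0.0, 170.3]
contact_force: [1.9, -2.7, 2.0]
finger_gap: 0.457
t: 8.18
position: [0.4826, 0.202, 0.2011]
tool_rot: [179.7, 0.0, 170.3]
contact_force: [-0.7, -0.4, 0.9]
finger_gap: 0.999
```

View pics/wrist7.png

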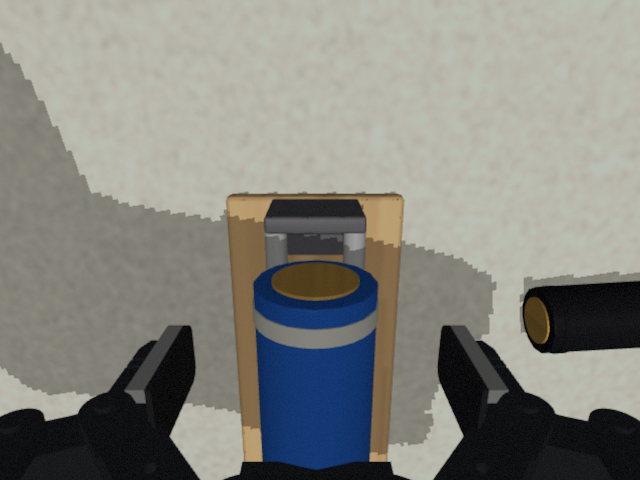

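View pics/top7a.png

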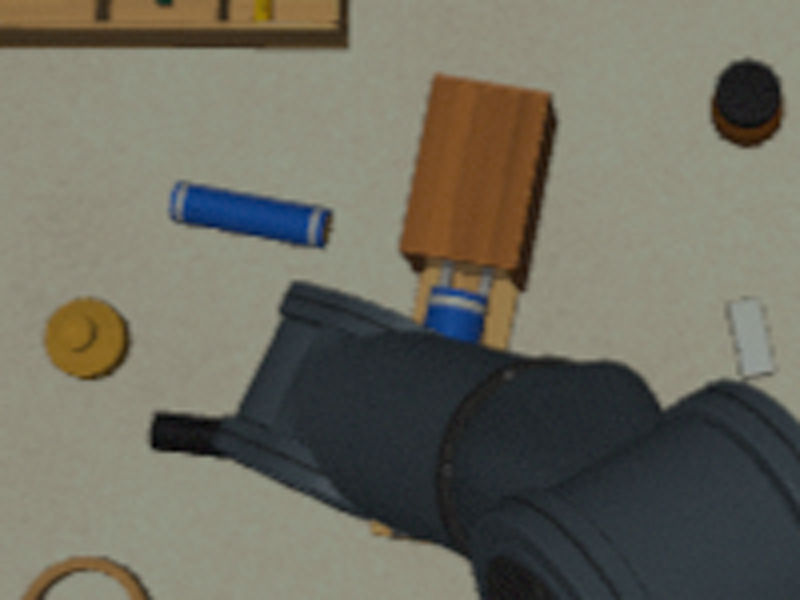

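View pics/scene7a.png

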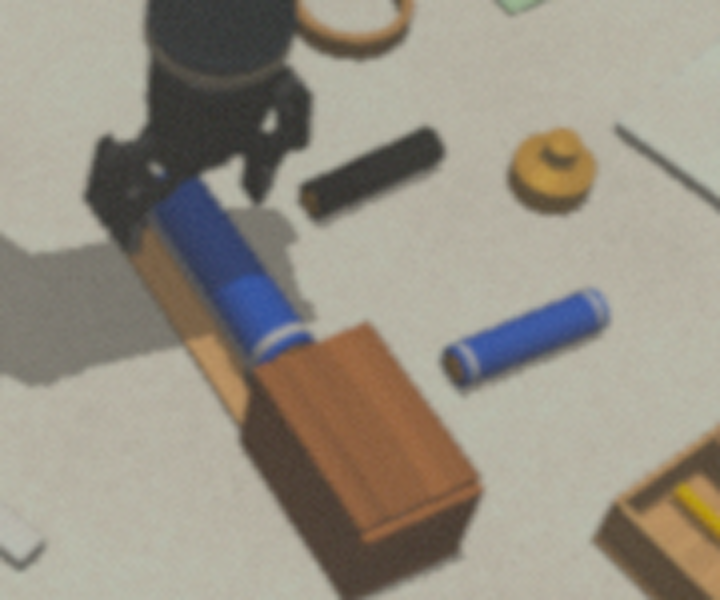

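```bash
python3 - <<'E'
import pickle
from h import *
addw("w",pickle.load(open("w7.pkl","rb")))
ta=off((130,150),4)
R=[.56155806,0.18824288,-0.17908513]; cs,sn=np.cos(R[2]),np.sin(R[2])
for c,uv,z in(("top",ta(460,286),.065),("top",ta(460,286),.062),("w",(317,262),.065),("w",(317,265),.063)):
    w=ray(c,uv,z); d=w[:2]-R[:2]; print(c,z,w,cs*d[0]+sn*d[1],-sn*d[0]+cs*d[1])
E
python3 go.py .4826 .202 .2011 170.3
```

```text
top 0.065 [0.60561423 0.17987097 0.065     ] 0.04484286758832086 -0.0003903157358838543
top 0.062 [0.6061795 0.1802298 0.062    ] 0.04533517480151292 6.34594478462671e-05
w 0.065 [0.44376384 0.21031206 0.065     ] -0.11984151634012831 0.0007336101989488773
w 0.063 [0.44537374 0.2100529  0.063     ] -0.11821119558230536 0.0007653722731031307
t 8.32 pos [0.4826 0.2019 0.2011] rot [1.7968e+02 3.0000e-02 1.7032e+02] F [-0.3  0.8 -0.5] gap 0.997 q7 15
shift [-0.      0.0001  0.    ] turn 0.0 half-turn alt
```

Run:
```python
import pickle
from h import *
addw("w",pickle.load(open("w7.pkl","rb")))
R=[.56155806,0.18824288,-0.17908513]; cs,sn=np.cos(R[2]),np.sin(R[2])
for c,uv,z in(("w",(317,303),.065),("w",(317,299),.0605),("w",(317,262),.025),("w",(317,281),.045)):
    w=ray(c,uv,z); d=w[:2]-R[:2]; print(c,z,w,cs*d[0]+sn*d[1],-sn*d[0]+cs*d[1])
```

```text
w 0.065 [0.45566522 0.2083046  0.065     ] -0.10777289063236921 0.000878245509506461
w 0.0605 [0.45660864 0.20817336 0.0605    ] -0.10682118011070972 0.0009171544033794651
w 0.025 [0.45875092 0.20803203 0.025     ] -0.10468798380031583 0.001159689250576225
w 0.045 [0.45769531 0.20808613 0.045     ] -0.10573634352760276 0.0010248887994179882
```

```bash
python3 -m jog '[[0,0,0,0],[-0.015,0,0,0],[-0.035,0,0,0],[-0.05,0,0,0],[-0.05,0,0,0]]' -1;  python3 - <<'E'
from workcell import *
import cv2
p=get_image("wrist"); cv2.imwrite("pics/w8.png",p["img"][:,:,::-1])
E
python3 go.py .5319 .1935 .2011 170.3
```

```text
t: 8.95
position: [0.5331, 0.193, 0.2009]
tool_rot: [179.7, 0.0, 170.2]
contact_force: [-0.4, -0.0, -0.1]
finger_gap: 1.0
t 9.00 pos [0.5321 0.1933 0.2009] rot [179.68   0.   170.27] F [0.1 0.4 1. ] gap 0.999 q7 20
shift [ 0.0002  0.0002 -0.0002] turn -0.0 half-turn alt
```

View pics/w8.png

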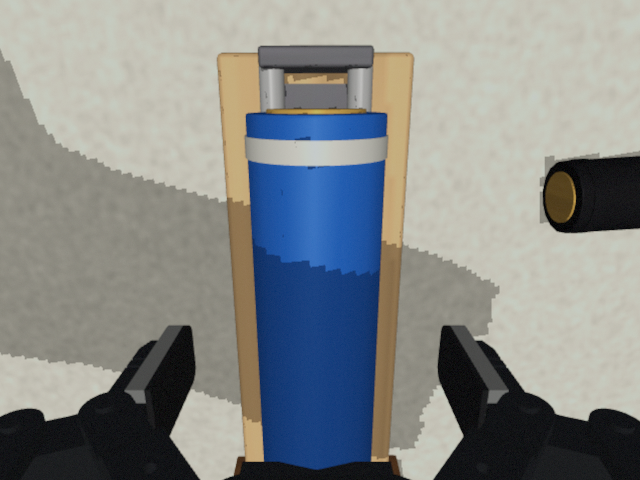

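Roller centred at column 316, end at row ~112. Grip and lift.

```bash
python3 -m jog '[[0,0,0,0],[0,0,0,0],[0,0,0,0],[0,0,0,0],[0,0,0,0]]' 1 40; python3 -m jog '[[0,0,-0.01,0],[0,0,-0.03,0],[0,0,-0.06,0],[0,0,-0.1,0],[0,0,-0.12,0]]'
python3 - <<'E'
from workcell import *
import cv2,pickle
p=get_image("wrist"); cv2.imwrite("pics/w9.png",p["img"][:,:,::-1]);pickle.dump(p,open("w9.pkl","wb"))
E
python3 go.py .5 -.07 .36 105.4
```

```text
t: 9.62
position: [0.5318, 0.1935, 0.2012]
tool_rot: [179.7, -0.0, 170.3]
contact_force: [-2.9, -1.0, 5.0]
finger_gap: 0.457
t: 10.25
position: [0.5317, 0.1931, 0.3235]
tool_rot: [179.6, 0.1, 170.3]
contact_force: [0.7, -0.2, -2.7]
finger_gap: 0.452
t 10.30 pos [0.5321 0.1934 0.3253] rot [179.55   0.22 170.3 ] F [0.  1.1 0.5] gap 0.456 q7 28
shift [-0.0129 -0.2648 -0.0368] turn 64.9 half-turn alt
```

View pics/w9.png

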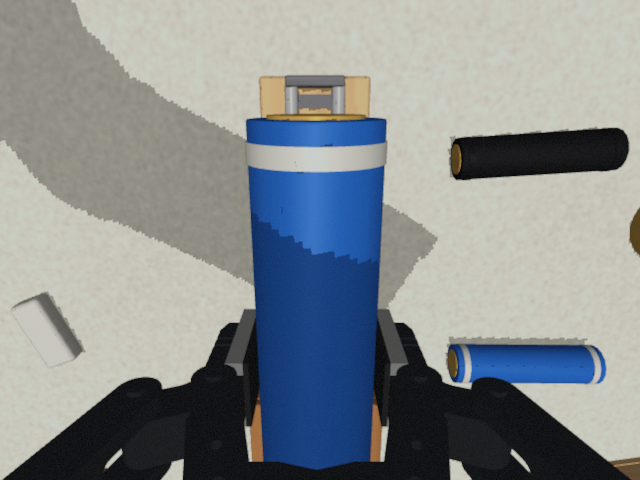

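```bash
python3 -m jog '[[0,-0.05,-0.02,9],[0,-0.1,-0.04,18],[0,-0.16,-0.06,27],[0,-0.22,-0.08,36],[0,-0.27,-0.095,45]]'; python3 go.py .46 -.34 .42 105.4
```

```text
t: 10.92
position: [0.4853, -0.0756, 0.4186]
tool_rot: [179.5, -0.1, 125.0]
contact_force: [0.8, -0.4, -3.0]
finger_gap: 0.455
t 10.93 pos [ 0.4853 -0.0756  0.4186] rot [ 1.7954e+02 -1.5000e-01  1.2495e+02] F [ 0.8 -0.4 -3. ] gap 0.455 q7 25
shift [-0.2022 -0.1721 -0.0032] turn 19.6 half-turn alt
```

```bash
python3 -m jog '[[-0.05,-0.04,0,7],[-0.1,-0.08,0,14],[-0.15,-0.125,0,19.6],[-0.19,-0.16,0,19.6],[-0.202,-0.172,0,19.6]]'; python3 -m jog '[[0,0,0,0],[0,0,0,0],[0,0,0,0]]'
python3 - <<'E'
from workcell import *
import cv2,pickle
p=get_image("wrist"); cv2.imwrite("pics/w10.png",p["img"][:,:,::-1]);pickle.dump(p,open("w10.pkl","wb"))
print(sense()["joint_vel"].round(1))
E
python3 go.py .46 -.34 .42 105.4
```

```text
t: 11.55
position: [0.4581, -0.3442, 0.4157]
tool_rot: [179.7, -0.3, 105.0]
contact_force: [-0.9, 0.8, -2.9]
finger_gap: 0.455
t: 11.92
position: [0.4587, -0.3425, 0.4158]
tool_rot: [179.7, -0.3, 105.2]
contact_force: [0.3, 0.2, -1.3]
finger_gap: 0.455
[ 0.1  0.1  0.3 -0.2  0.   0.   0.1]
t 11.97 pos [ 0.4587 -0.3427  0.4159] rot [179.71  -0.28 105.15] F [ 0.4  0.3 -2.1] gap 0.456 q7 36
shift [ 0.0022  0.002  -0.0041] turn -0.2 half-turn alt
```

View pics/w10.png

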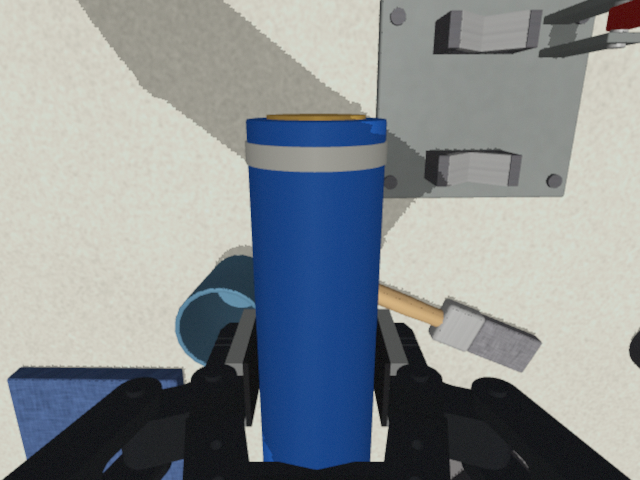

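Run:
```python
import cv2
a=cv2.imread("pics/w10.png")
cv2.imwrite("pics/w10a.png",cv2.resize(a[0:200,370:600],None,fx=3,fy=3,interpolation=cv2.INTER_CUBIC))
```

```text
(no output)
```

View pics/w10a.png

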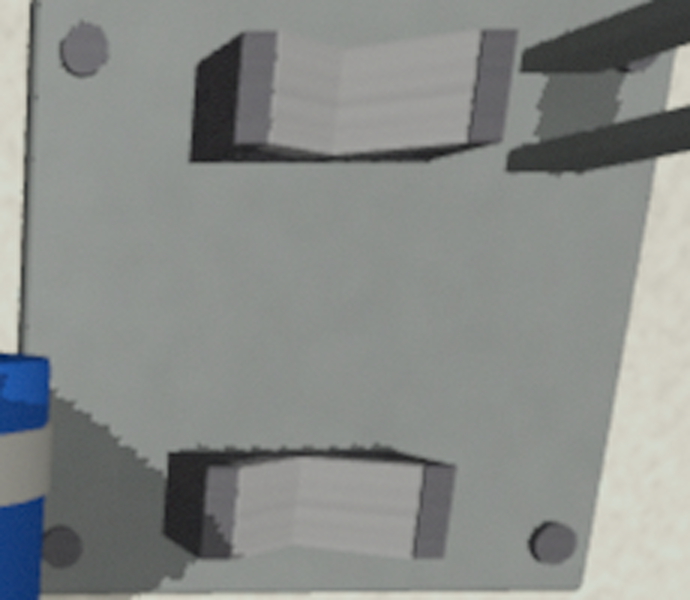

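Run:
```python
import pickle
from h import *
addw("w",pickle.load(open("w10.pkl","rb")))
c=lambda u,v:(370+u/3,v/3)
o=[]
for X,uv in [((-.032,-.062,.053),(200,557)),((.032,-.062,.053),(444,557)),((-.032,-.038,.053),(207,466)),((.032,-.038,.053),(456,466)),
((-.032,.038,.053),(234,143)),((.032,.038,.053),(502,143)),((-.032,.062,.053),(244,31)),((.032,.062,.053),(518,30)),
((0,-.062,.03),(297,546)),((0,-.038,.03),(300,458)),((0,.038,.03),(333,157)),((0,.062,.03),(342,48)),((.095,-.08,.012),(581,590))]:
    o.append(("w",X,c(*uv)))
F=fit(o,[.563,-.228,.27]); print(F,np.degrees(F[2]))
# roller end in hand
w=ray("w",(316.5,120),.26); print(w)
```

```text
w (-0.032, -0.062, 0.053) [0.  0.7]
w (0.032, -0.062, 0.053) [-0.4  0.2]
w (-0.032, -0.038, 0.053) [0.2 0.2]
w (0.032, -0.038, 0.053) [ 0.  -0.3]
w (-0.032, 0.038, 0.053) [0.1 0.3]
w (0.032, 0.038, 0.053) [-0.  -0.2]
w (-0.032, 0.062, 0.053) [-0.1  0.1]
w (0.032, 0.062, 0.053) [-0.  -0.1]
w (0, -0.062, 0.03) [-1.8 -0.8]
w (0, -0.038, 0.03) [ 0.3 -0.5]
w (0, 0.038, 0.03) [-0.2 -0.8]
w (0, 0.062, 0.03) [0.5 0.6]
w (0.095, -0.08, 0.012) [0.6 0.4]
[ 0.56219677 -0.22913014  0.27167303] 15.565717952173966
[ 0.44042904 -0.26742706  0.26      ]
```

```bash
python3 go.py .5625 -.2289 .42 105.5
```

```text
t 11.97 pos [ 0.4587 -0.3427  0.4159] rot [179.71  -0.28 105.15] F [ 0.4  0.3 -2.1] gap 0.456 q7 36
shift [ 0.0827  0.1299 -0.003 ] turn -0.3 half-turn alt
```

```bash
python3 -m jog '[[0.02,0.035,-0.003,-0.3],[0.045,0.075,-0.003,-0.3],[0.07,0.11,-0.003,-0.3],[0.083,0.13,-0.003,-0.3],[0.083,0.13,-0.003,-0.3]]'; python3 -m jog '[[0,0,0,0],[0,0,0,0]]'; python3 go.py .5625 -.2289 .25 105.5;  python3 - <<'E'
from workcell import *
import cv2,pickle
from scipy.spatial.transform import Rotation as Ro
from h import *
s=sense();g=s["position"]+Ro.from_euler("xyz",s["tool_rot"],degrees=True).as_matrix()@[0,0,.155];print("grasp",g)
for c in("scene","wrist"):
  p=get_image(c); cv2.imwrite(f"pics/{c}11.png",p["img"][:,:,::-1])
E
```

```text
t: 12.6
position: [0.5639, -0.2252, 0.4202]
tool_rot: [179.6, -0.3, 105.8]
contact_force: [-0.6, 0.8, -2.9]
finger_gap: 0.452
t: 12.85
position: [0.5635, -0.2256, 0.4203]
tool_rot: [179.7, -0.3, 105.7]
contact_force: [-1.1, 0.7, -2.3]
finger_gap: 0.456
t 12.85 pos [ 0.5635 -0.2256  0.4203] rot [179.65  -0.32 105.73] F [-1.1  0.7 -2.3] gap 0.456 q7 21
shift [-0.0039 -0.0029  0.1702] turn 0.2 half-turn alt
grasp [ 0.56413506 -0.22448161  0.26526063]
```

View pics/scene11.png

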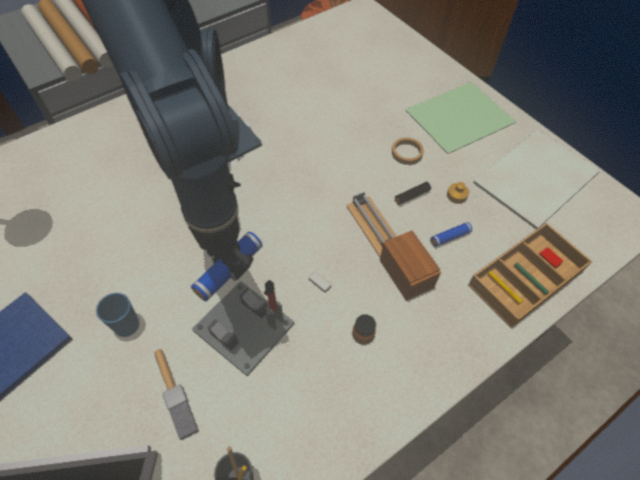

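View pics/wrist11.png

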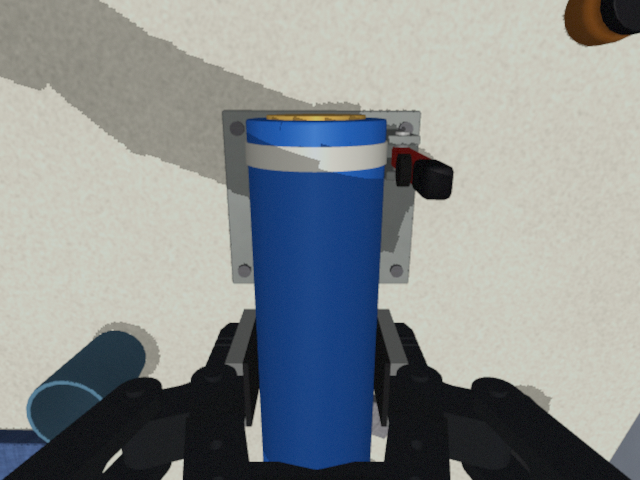

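```bash
python3 go.py .562 -.231 .27 105.5; python3 -m jog '[[-0.002,-0.001,0.02,0.2],[-0.004,-0.003,0.06,0.2],[-0.005,-0.003,0.1,0.2],[-0.005,-0.003,0.13,0.2],[-0.005,-0.003,0.15,0.2]]'; python3 -m jog '[[0,0,0,0],[0,0,0,0],[0,0,0,0]]';python3 go.py .562 -.231 .22 105.5;  python3 - <<'E'
from workcell import *
import cv2,pickle
from scipy.spatial.transform import Rotation as Ro
from h import *
s=sense();g=s["position"]+Ro.from_euler("xyz",s["tool_rot"],degrees=True).as_matrix()@[0,0,.155];print("grasp",g)
F=[.5625,-.2289,np.radians(15.5)];d=g[:2]-F[:2];cs,sn=np.cos(F[2]),np.sin(F[2]);print(cs*d[0]+sn*d[1],-sn*d[0]+cs*d[1])
for c in("scene","wrist"):
  p=get_image(c); cv2.imwrite(f"pics/{c}12.png",p["img"][:,:,::-1])
  if c=="scene": cv2.imwrite("pics/scene12a.png",cv2.resize(p["img"][220:370,160:340,::-1],None,fx=4,fy=4,interpolation=cv2.INTER_CUBIC))
E
```

```text
t 12.95 pos [ 0.5634 -0.2259  0.4202] rot [179.65  -0.31 105.7 ] F [-0.2 -0.5 -2.5] gap 0.456 q7 21
shift [-0.0054 -0.0037  0.1502] turn 0.2 half-turn alt
t: 13.58
position: [0.5619, -0.2311, 0.2687]
tool_rot: [179.7, -0.4, 105.4]
contact_force: [1.3, -0.4, -3.1]
finger_gap: 0.451
t: 13.95
position: [0.5622, -0.2313, 0.2698]
tool_rot: [179.6, -0.3, 105.4]
contact_force: [0.5, -0.2, -2.9]
finger_gap: 0.453
t 13.95 pos [ 0.5622 -0.2313  0.2698] rot [179.64  -0.29 105.41] F [ 0.5 -0.2 -2.9] gap 0.453 q7 16
shift [ 0.0001 -0.0004  0.0498] turn -0.1 half-turn alt
grasp [ 0.56294675 -0.23032945  0.11483382]
4.8494572299790024e-05 -0.0014968460508022151
```

View pics/scene12a.png

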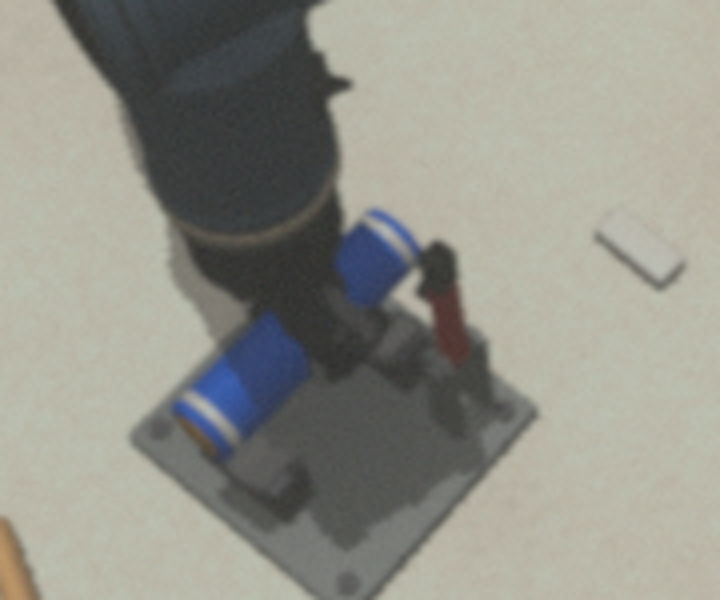

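View pics/wrist12.png

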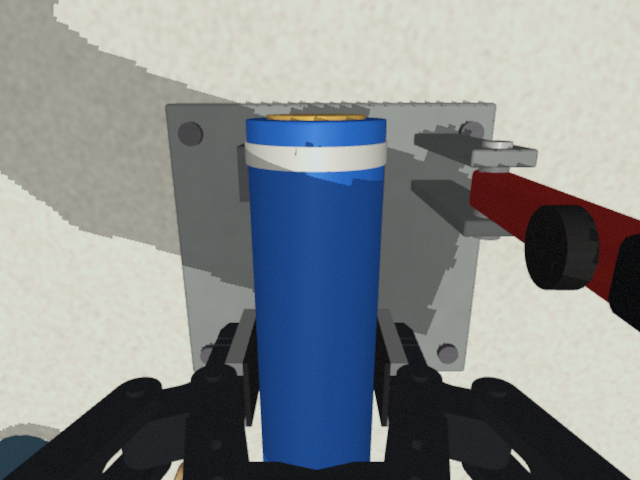

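```bash
python3 -m jog '[[0,0,0.01,0],[0,0,0.022,0],[0,0,0.034,0],[0,0,0.042,0],[0,0,0.046,0]]'; python3 -m jog '[[0,0,0.002,0],[0,0,0.004,0],[0,0,0.006,0],[0,0,0.008,0],[0,0,0.008,0]]'
```

```text
t: 14.68
position: [0.5622, -0.2308, 0.2227]
tool_rot: [179.7, -0.3, 105.4]
contact_force: [-0.1, -0.5, -2.6]
finger_gap: 0.454
t: 15.3
position: [0.5619, -0.231, 0.2156]
tool_rot: [179.7, -0.3, 105.4]
contact_force: [-4.5, 0.3, 7.3]
finger_gap: 0.456
```

```bash
python3 -m jog '[[0,0,0.001,0],[0,0,0.001,0]]';  python3 - <<'E'
from workcell import *
import cv2
print(sense()["contact_force"],sense()["position"])
p=get_image("wrist"); cv2.imwrite(f"pics/w13.png",p["img"][:,:,::-1])
E
```

```text
t: 15.55
position: [0.5616, -0.2311, 0.2154]
tool_rot: [179.7, -0.3, 105.4]
contact_force: [-3.7, 0.5, 6.0]
finger_gap: 0.452
[-3.65548815  0.50246671  5.98039726] [ 0.56164723 -0.23110865  0.21535763]
```

View pics/w13.png

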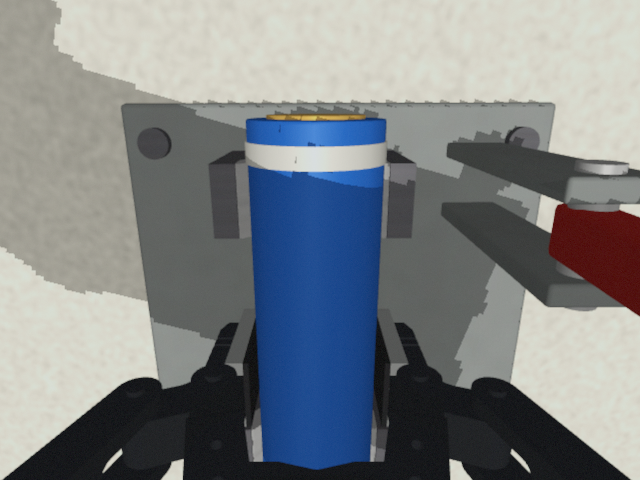

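```bash
python3 -m jog '[[0,0,0,0],[0,0,0,0],[0,0,0,0],[0,0,0,0],[0,0,0,0]]' -1;  python3 - <<'E'
from workcell import *
import cv2
p=get_image("wrist"); cv2.imwrite(f"pics/w14.png",p["img"][:,:,::-1])
E
python3 go.py .56 -.231 .36 105.4
```

```text
t: 16.23
position: [0.5617, -0.2311, 0.2153]
tool_rot: [179.8, -0.3, 105.4]
contact_force: [0.1, 0.9, -0.5]
finger_gap: 1.002
t 16.27 pos [ 0.5617 -0.2311  0.2153] rot [179.75  -0.26 105.4 ] F [-0.2 -0.2  0.5] gap 1.004 q7 14
shift [ 0.0012 -0.001  -0.1447] turn -0.0 half-turn alt
```

View pics/w14.png

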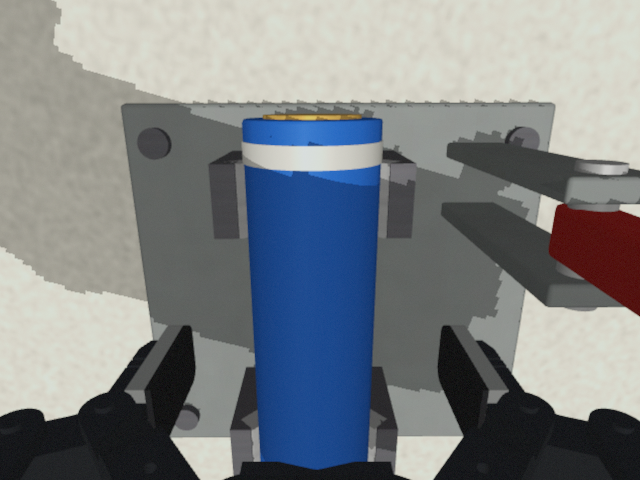

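```bash
python3 -m jog '[[0,0,-0.02,0],[0,0,-0.05,0],[0,0,-0.1,0],[0,0,-0.15,0],[0,0,-0.18,0]]' -1; python3 go.py .47 -.33 .42 105.4
```

```text
t: 16.9
position: [0.5613, -0.232, 0.3981]
tool_rot: [179.6, -0.2, 105.4]
contact_force: [0.5, -0.6, -0.4]
finger_gap: 1.001
t 16.90 pos [ 0.5613 -0.232   0.3981] rot [ 1.7962e+02 -1.7000e-01  1.0540e+02] F [ 0.5 -0.6 -0.4] gap 1.001 q7 21
shift [-0.0701 -0.1139 -0.0229] turn -0.0 half-turn alt
```

```bash
python3 - <<'E'
from h import *
from workcell import *
from scipy.spatial.transform import Rotation as Ro
p=get_image("wrist");s=sense()
c=-np.array(p["R"]).T@np.array(p["t"]); print("cam in tool",Ro.from_euler("xyz",s["tool_rot"],degrees=True).as_matrix().T@(c-s["position"]))
F=[.5625,-.2289,np.radians(15.5)]
for x in(.125,.1,-.026): print(x,T(F,[x,.05,0]))
E
python3 go.py .6685 -.1476 .44 15.5
```

```text
cam in tool [0.08147074 0.00045199 0.0328297 ]
0.125 [ 0.66959189 -0.14731368  0.        ]
0.1 [ 0.64550113 -0.15399464  0.        ]
-0.026 [ 0.52408369 -0.18766668  0.        ]
t 16.95 pos [ 0.5619 -0.2321  0.4013] rot [ 1.7942e+02 -3.0000e-02  1.0539e+02] F [ 0.9 -0.1  2.7] gap 1.003 q7 21
shift [ 0.0532  0.1255 -0.0374] turn 89.9 half-turn alt
```

```bash
python3 -m jog '[[0,0,-0.03,9],[0.01,0.025,-0.04,18],[0.02,0.05,-0.04,27],[0.03,0.075,-0.04,36],[0.04,0.1,-0.04,45]]' 1 40; python3 go.py .6685 -.1476 .44 15.5
```

```text
t: 17.58
position: [0.6479, -0.1665, 0.442]
tool_rot: [179.6, -0.4, 60.1]
contact_force: [0.4, 0.3, -0.2]
finger_gap: 0.001
t 17.57 pos [ 0.6479 -0.1665  0.442 ] rot [179.63  -0.41  60.09] F [ 0.4  0.3 -0.2] gap 0.001 q7 -26
shift [0.0266 0.0084 0.0023] turn 44.6 half-turn alt
```

```bash
python3 -m jog '[[0.005,0.002,0,9],[0.012,0.004,0,18],[0.02,0.006,0,27],[0.027,0.008,0,36],[0.027,0.008,0,44.6]]'; python3 -m jog '[[0,0,0,0],[0,0,0,0],[0,0,0,0]]'; python3 go.py .6685 -.1476 .34 15.5
python3 - <<'E'
from workcell import *
import cv2,pickle
for c,b in(("scene",(220,370,160,340)),("top",(160,310,320,500))):
  p=get_image(c); cv2.imwrite(f"pics/{c}15.png",cv2.resize(p["img"][b[0]:b[1],b[2]:b[3],::-1],None,fx=4,fy=4,interpolation=cv2.INTER_CUBIC))
p=get_image("wrist"); cv2.imwrite(f"pics/w15.png",p["img"][:,:,::-1]);pickle.dump(p,open("w15.pkl","wb"))
E
```

```text
t: 18.2
position: [0.6686, -0.1463, 0.4417]
tool_rot: [-179.9, -0.5, 15.3]
contact_force: [0.1, -0.9, -0.2]
finger_gap: -0.001
t: 18.58
position: [0.6686, -0.1464, 0.4417]
tool_rot: [-179.9, -0.5, 15.4]
contact_force: [0.2, -0.5, 0.0]
finger_gap: -0.001
t 18.57 pos [ 0.6686 -0.1464  0.4417] rot [-179.93   -0.53   15.37] F [ 0.2 -0.5  0. ] gap -0.001 q7 -67
shift [-0.0013  0.0012  0.1017] turn -0.1 half-turn alt
```

View pics/scene15.png

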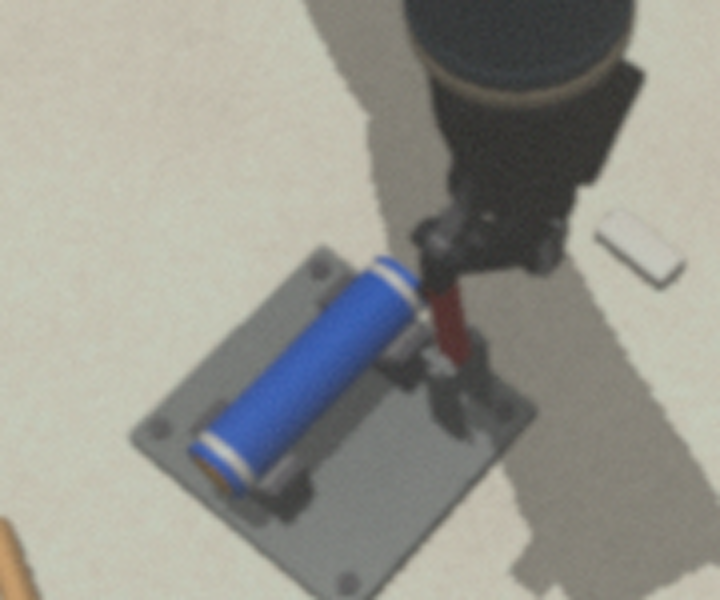

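View pics/top15.png

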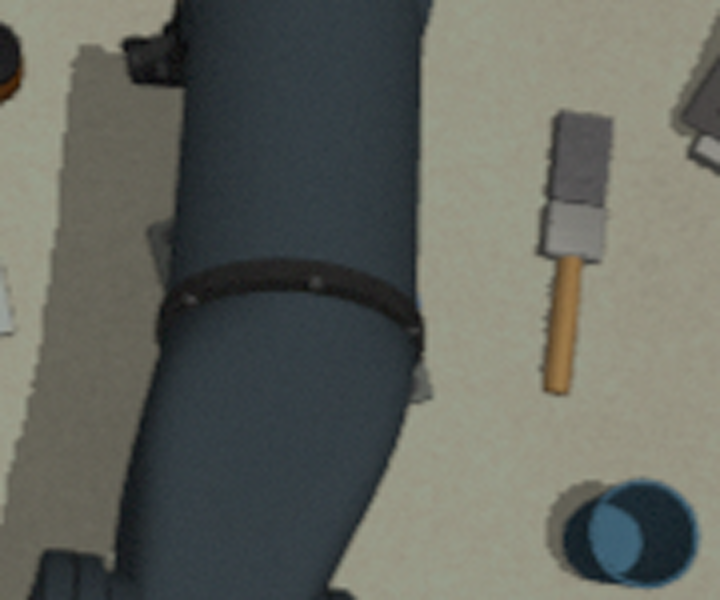

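View pics/w15.png

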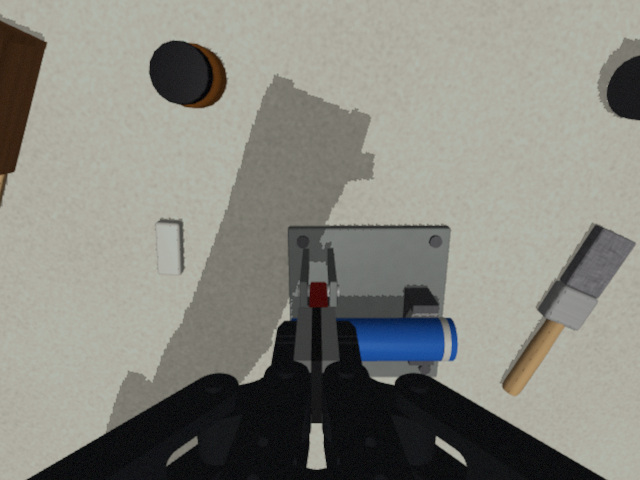

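```bash
python3 -m jog '[[0,0,0.02,0],[0,0.001,0.045,0],[0,0.001,0.07,0],[0,0.001,0.09,0],[0,0.001,0.095,0]]'
python3 - <<'E'
from workcell import *
import cv2,pickle
from scipy.spatial.transform import Rotation as Ro
from h import *
F=[.5625,-.2289,np.radians(15.5)];cs,sn=np.cos(F[2]),np.sin(F[2])
s=sense();g=s["position"]+Ro.from_euler("xyz",s["tool_rot"],degrees=True).as_matrix()@[0,0,.173];d=g[:2]-F[:2];print("tip fix",cs*d[0]+sn*d[1],-sn*d[0]+cs*d[1],g[2],s["tool_rot"],s["contact_force"])
p=get_image("scene"); cv2.imwrite(f"pics/s16.png",cv2.resize(p["img"][220:370,160:340,::-1],None,fx=4,fy=4,interpolation=cv2.INTER_CUBIC))
for Y in(.075,-.075): print((proj("scene",T(F,[0,Y,.058]))-[160,220])*4)
E
```

```text
t: 19.35
position: [0.6694, -0.1472, 0.3454]
tool_rot: [-179.9, -0.4, 15.3]
contact_force: [-0.1, -0.8, 0.5]
finger_gap: -0.005
tip fix 0.12609121754082286 0.050587488668620686 0.1724436654602936 [-179.87581088   -0.42180868   15.31857774] [-0.05804748 -0.8144737   0.47527497]
[402.61195157 279.89526041]
[213.21768742 474.53417588]
```

View pics/s16.png

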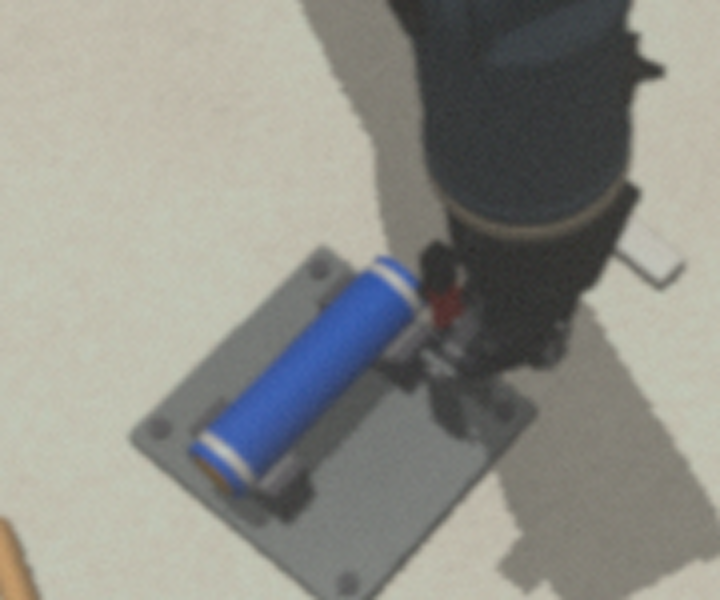

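```bash
python3 -m jog '[[-0.025,0,0,0],[-0.045,0,0,0],[-0.055,0,0,0],[-0.067,0,0.001,0],[-0.078,0,0.003,0]]'
cat > tip.py <<'E'
from workcell import *
from scipy.spatial.transform import Rotation as Ro
from h import *
F=[.5625,-.2289,np.radians(15.5)];cs,sn=np.cos(F[2]),np.sin(F[2])
s=sense();g=s["position"]+Ro.from_euler("xyz",s["tool_rot"],degrees=True).as_matrix()@[0,0,.173];d=g[:2]-F[:2];print("tip fix",cs*d[0]+sn*d[1],-sn*d[0]+cs*d[1],g[2],s["tool_rot"],s["contact_force"])
E
python3 tip.py
python3 - <<'E'
from workcell import *
import cv2
p=get_image("scene"); cv2.imwrite(f"pics/s17.png",cv2.resize(p["img"][220:370,160:340,::-1],None,fx=4,fy=4,interpolation=cv2.INTER_CUBIC))
p=get_image("wrist"); cv2.imwrite(f"pics/w17.png",p["img"][:,:,::-1])
E
```

```text
t: 20.02
position: [0.5942, -0.1679, 0.3425]
tool_rot: [-179.9, -0.5, 15.3]
contact_force: [2.3, -0.6, -0.3]
finger_gap: 0.001
tip fix 0.048429069846083736 0.050550778351538185 0.16951963904576073 [-179.92795839   -0.52848858   15.3309308 ] [ 2.34741741 -0.59479483 -0.29741531]
```

View pics/s17.png

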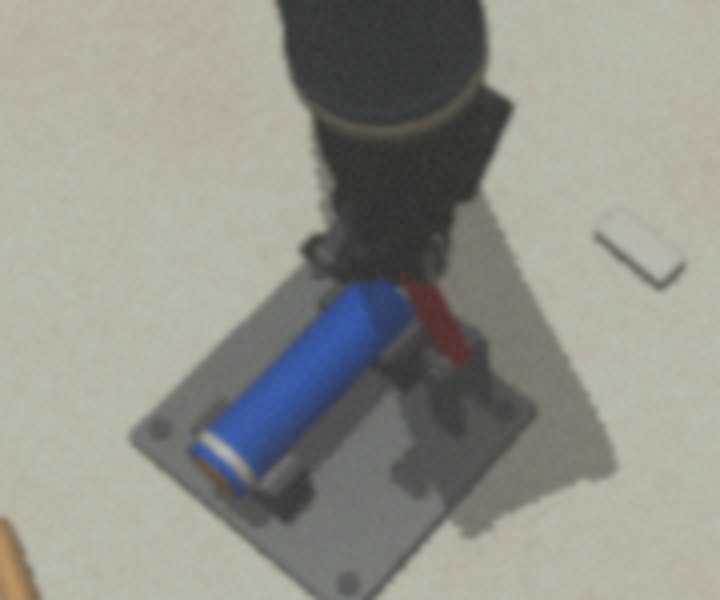

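View pics/w17.png

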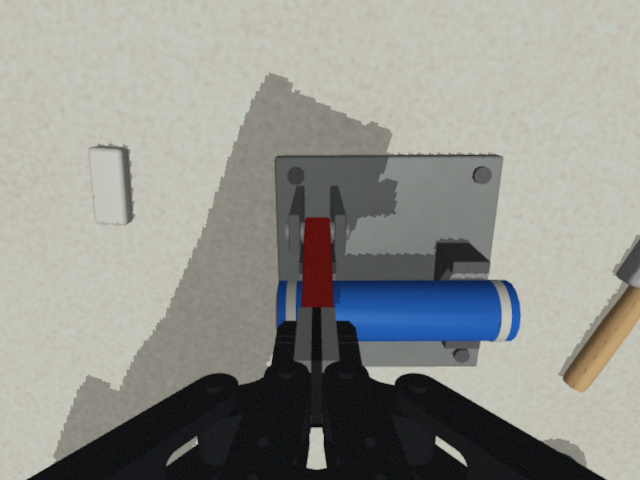

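```bash
python3 -m jog '[[-0.01,0,0.003,0],[-0.02,0,0.009,0],[-0.029,0,0.0155,0],[-0.037,0,0.023,0],[-0.044,0,0.0315,0]]';python3 tip.py; python3 -m jog '[[-0.005,0,0.01,0],[-0.01,0,0.02,0],[-0.013,0,0.028,0]]'; python3 tip.py;  python3 - <<'E'
from workcell import *
import cv2
p=get_image("wrist"); cv2.imwrite(f"pics/w18.png",p["img"][:,:,::-1])
E
```

```text
t: 20.75
position: [0.5504, -0.1798, 0.3095]
tool_rot: [-179.9, -0.4, 15.3]
contact_force: [1.6, 0.6, -0.0]
finger_gap: 0.001
tip fix 0.0025550752405653614 0.050889131191775065 0.1365415446230095 [-179.87319623   -0.37052191   15.26709633] [ 1.55473001  0.60040738 -0.00880087]
t: 21.12
position: [0.5377, -0.1832, 0.2807]
tool_rot: [-179.9, -0.4, 15.3]
contact_force: [1.2, -0.6, 1.2]
finger_gap: -0.005
tip fix -0.010586395191758026 0.0510364849561098 0.10766741592318638 [-179.86079996   -0.35573004   15.2587514 ] [ 1.17231693 -0.61584043  1.2120553 ]
```

View pics/w18.png

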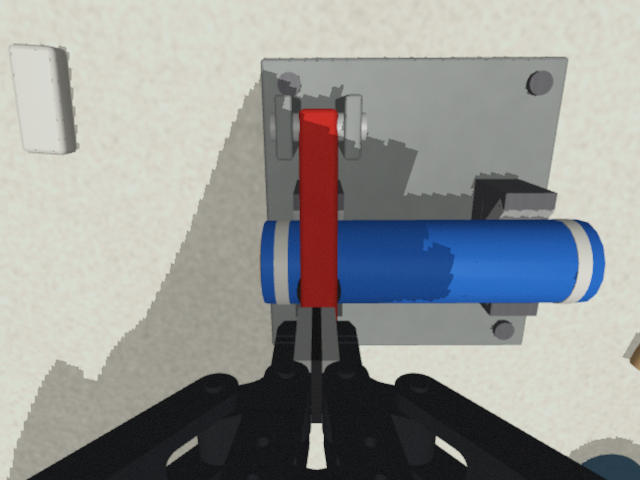

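```bash
python3 -m jog '[[-0.005,0,0.003,0],[-0.01,0,0.006,0],[-0.012,0,0.009,0],[-0.012,0,0.011,0],[-0.012,0,0.012,0]]';python3 tip.py
```

```text
t: 21.8
position: [0.5252, -0.1866, 0.2691]
tool_rot: [-179.8, -0.2, 15.2]
contact_force: [-8.5, 1.6, 27.8]
finger_gap: 0.003
tip fix -0.023884692616229268 0.05123027842603891 0.09606057290763564 [-179.83996686   -0.2471293    15.22595989] [-8.45403033  1.63326522 27.7509743 ]
```

```bash
python3 -m jog '[[0,0,0,0],[0,0,0,0]]';python3 tip.py; python3 -m jog '[[0,0,-0.01,0],[0,0,-0.03,0],[0,0,-0.07,0],[0,0,-0.12,0],[0,0,-0.17,0]]'; python3 go.py .45 -.45 .44 15.5
```

```text
t: 22.05
position: [0.5252, -0.1866, 0.2695]
tool_rot: [-179.9, -0.3, 15.2]
contact_force: [-3.6, 0.7, 8.4]
finger_gap: -0.001
tip fix -0.02385827521319856 0.05112593385514441 0.09651573458634699 [-179.85821403   -0.26427386   15.22323948] [-3.55005614  0.71717474  8.40507473]
t: 22.68
position: [0.5243, -0.1871, 0.4414]
tool_rot: [-179.9, -0.3, 15.2]
contact_force: [0.6, -1.0, 0.0]
finger_gap: 0.001
t 22.68 pos [ 0.5243 -0.1871  0.4414] rot [-179.85   -0.27   15.23] F [ 0.6 -1.   0. ] gap 0.001 q7 -61
shift [-1.408e-01  2.341e-01  2.000e-04] turn -0.3 half-turn alt
```

Move aside for a clear view.

```bash
python3 -m jog '[[-0.02,0.05,0,0],[-0.05,0.1,0,0],[-0.08,0.15,0,0],[-0.11,0.2,0,0],[-0.13,0.234,0,0]]';python3 -m jog '[[0,0,0,0],[0,0,0,0],[0,0,0,0]]'
python3 - <<'E'
from workcell import *
import cv2,pickle
for c,b in(("scene",(220,370,160,340)),("top",(160,310,320,500))):
  p=get_image(c); cv2.imwrite(f"pics/{c}20f.png",p["img"][:,:,::-1]);cv2.imwrite(f"pics/{c}20.png",cv2.resize(p["img"][b[0]:b[1],b[2]:b[3],::-1],None,fx=4,fy=4,interpolation=cv2.INTER_CUBIC))
p=get_image("wrist"); cv2.imwrite(f"pics/w20.png",p["img"][:,:,::-1]);pickle.dump(p,open("w20.pkl","wb"))
from h import *
addw("w",p)
F=[.5625,-.2289,np.radians(15.5)]
for a in(1.6,1.7,1.75): 
  f=a-.18; X=T(F,[.064-.106*np.sin(f),.05,.09+.106*np.cos(f)]); print(a,(proj("scene",X)-[160,220])*4,(proj("top",X)-[320,160])*4,proj("w",X))
for Y in(.075,-.075): X=T(F,[0,Y,.058]);print((proj("scene",X)-[160,220])*4,(proj("top",X)-[320,160])*4,proj("w",X))
E
```

```text
t: 23.3
position: [0.4587, -0.4498, 0.4405]
tool_rot: [-179.9, -0.2, 15.1]
contact_force: [0.4, -0.1, 0.6]
finger_gap: 0.001
t: 23.68
position: [0.4596, -0.4484, 0.4408]
tool_rot: [-179.9, -0.3, 15.2]
contact_force: [-0.2, 0.2, 0.8]
finger_gap: -0.001
1.6 [308.91056428 228.77909814] [261.2248645  380.46721036] [-40.0749623   49.88718842]
1.7 [309.84690229 237.06935944] [259.49287115 384.03779007] [-27.35265867  53.47551978]
1.75 [310.83776411 241.58227345] [258.45799484 385.23163493] [-21.44016711  54.55746096]
[402.61195157 279.89526041] [198.68483681 341.19734102] [-36.83434074  -2.70690545]
[213.21768742 474.53417588] [410.94774006 283.08467225] [167.25373538  -3.66865394]
```

View pics/scene20.png

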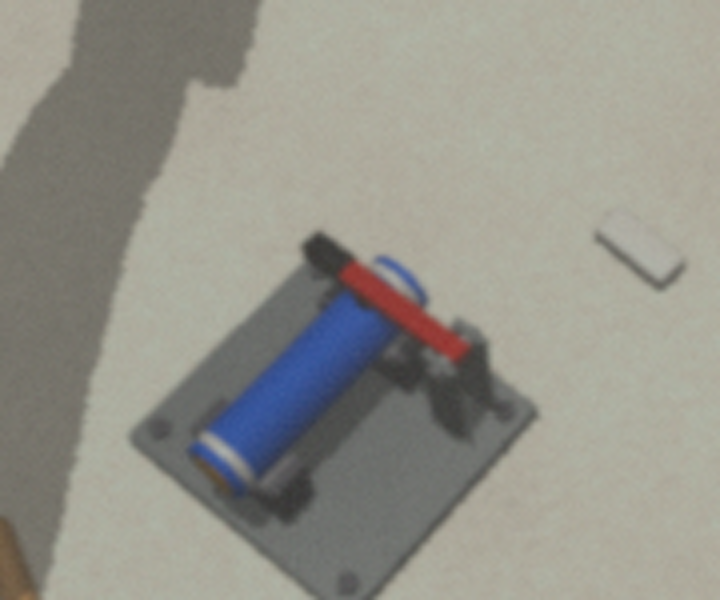

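View pics/top20.png

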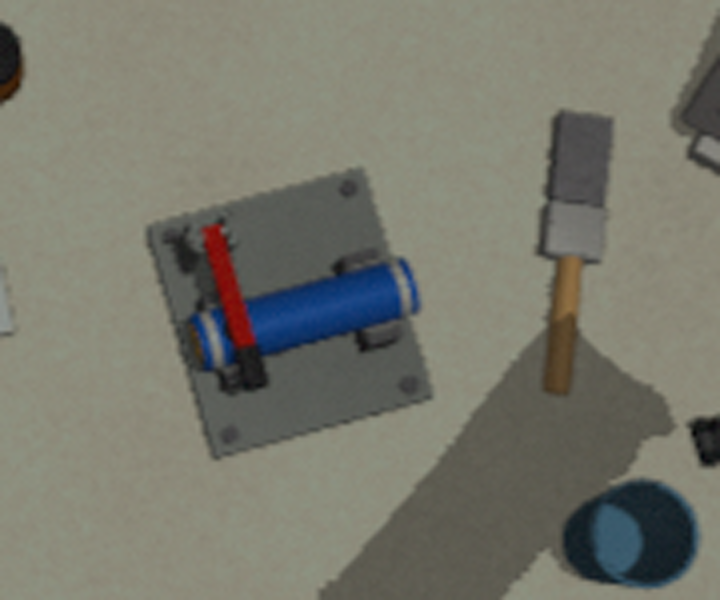

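View pics/scene20f.png

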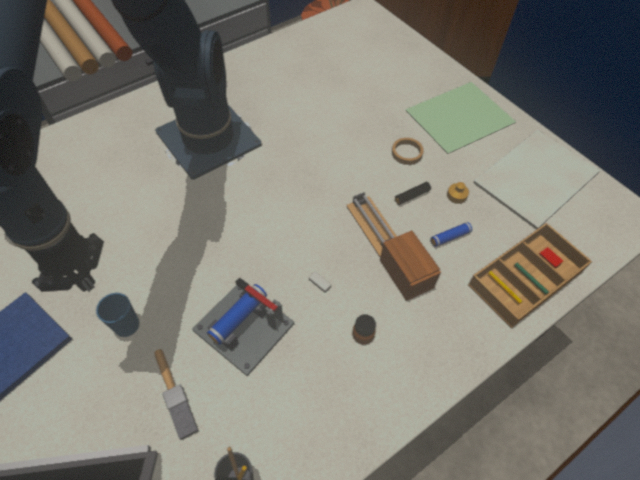

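Run:
```python
from workcell import *
print(sense()["joint_vel"].round(2)); print(sign_off())
```

```text
[ 0.22  0.03  0.29 -0.07 -0.02 -0.03  0.04]
the job is handed in; nothing more can be done
None
```

I drew the blue roller clear of the hutch and let go of it on the rails. I then took it again by its middle, set it level into both V-blocks and let go. Only after that did I swing the red clamp arm over and press it down, and the job is handed in at about 24 s.

**On the rails:** the roller's centre came to rest at about rack x = -30 mm (limit: below -13 mm).

**In the V-blocks:** after release the scene and top pictures show it lying in both blocks. In the scene picture its near end was within about 1 mm of where a properly seated roller's end should be.

**Clamp:** I pressed until the force read about 28 N, with the fingertips at 96 mm. That is the height of the level arm's top, so the joint is about 1.75 rad. The arm stayed down after I backed off, and the last scene picture puts its tip within about 1 pixel of the 1.75 rad position. I have no direct reading of the joint.

**At hand-in:** the gripper stood about 0.24 m to the side of the fixture, touching nothing, and the other things on the desk looked unmoved.

**Checks that disagreed:**
- The wrist and fixed cameras differed by about 2.5 mm and 1° on the rack, so I used the middle.
- An early wrist picture of the fixture, taken while the arm was still settling, was about 11 mm off. I dropped it for a still one that agreed with the fixed cameras to about 1 mm.

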